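# Take the hot lid off the melting kettle with the lid lifter

## Robot

A 7-joint arm with a two-finger parallel gripper is mounted at the origin on the work surface. World frame = base frame: x ahead of the robot, y to its left, z up, the work surface at z = 0. Lengths are in mm, angles in rad, forces in N, time in s.
With the tool pointing down it reaches from about 425 to 950 mm from the base axis. Payload 4.7 kg.
Tool frame: the origin (TCP) lies at the very end of the fingers, on their centre line; the grasp point (between the pads) lies 19 mm behind it; z points along the fingers, y is the line along which they close (so a half turn about z gives the same grasp; the last joint's range is limited). The gripper opens to 85 mm and grips with 20 to 120 N. Pads are 22 mm wide; open, the fingers measure 114 mm over their backs; the gripper's body (76 mm by 85 mm) begins 54 mm behind the grasp point. The pads swing forward as they close: fully open they stand 13 mm farther back than shut.
Start: joints at [-1.138, 0.469, -0.049, 1.532, 0.024, 1.141, -0.082], TCP at [300.718, 604.334, 203.535] pointing down, gripper open.
Joint ranges: [-2.59, 2.59], [-0.33, 1.99], [-1.39, 1.29], [0.1, 2.45], [-1.04, 4.18], [0.21, 1.99], [-2.66, 2.66]. Speed limits (rad/s): [2.57, 2.57, 3.14, 3.14, 3.14, 3.14, 3.14].

## Interface

Orientations are given as a unit quaternion [w, x, y, z].
In Python, from plant import * gives the robot as it stands.
- The arm moves only by the tool step_arm, never from a script. Its argument "moves" is a list of rows, each an object with "xyz": the shift along the tool's x, y, z in m, a list of three; "dr": the turn, a rotation vector about the tool's x, y, z in rad, a list of three; "claw": the finger opening in m, from 0 to 0.0854. A call has exactly 8 rows; each row is the pose to reach, as a shift and turn from the pose commanded when the call began, along the tool's axes at that moment; what a row does not reach only later rows make up. A row lasts 1/8 s, in which the tool goes at most 62.5 mm and 10.7 degrees, less where a joint would pass 70% of its speed; a pose out of reach is approached as far as the arm can. A call with a gripper value outside its range is refused whole. The fingers move at their own pace and stop on an object; "force" is the grip in N (left out, the last holds). Time passes only in rows, so rows that repeat a pose let the fingers close, or fill a call up. It gives the time, the measured TCP pose, the force, the opening and the grip force at its end, in the units of the state.
- sense(): the state, without advancing time (a new reading comes with each control period).
- snapshot(name): name is "scene" or "top" or "wrist"; returns the picture (480x640x3 uint8, red, green, blue); there is no depth.
- get_calibration(name): a dict with "camera_matrix" (3x3 intrinsics, pixels), "distortion" ([k1, k2, p1, p2, k3] as OpenCV has them; the pictures are not rectified), "extrinsics" (4x4, takes a point from camera to world coordinates). Camera axes: x right, y up, looking along -z (the intrinsics and any distortion apply to the point x, -y, -z); pixel columns grow to the right and rows downward; lengths in mm; the calibration is good to about 2 mm. A picture is of the moment at which its call begins: read the wrist's pose just before it. get_calibration takes no time and is no camera call; for the wrist camera it gives the pose at the moment of the call.
- hand_in(): hands the job in; it is judged then, once.
Trained networks look in the newest picture that a camera, given by its name, has taken for a name from the list of things; names that differ only in an ending like _2 or _b are one class to them, and where a whole thing is asked for, a point or a joint stands for the part that bears it (a point fixed in the world has none). Each returns a list of dicts, best first, with "score" (0 to 1); they miss things now and then, are a little off and sometimes report something else, mostly with a low value. They report only what shows in the picture. A call takes as long as a camera call. They do not tell look-alikes from the thing itself.
- trace(camera, target): "region" (480x640 bool, what is visible of it) and "position" ([row, column] in pixels, amid what is visible of it).
The state is a dict: "time": time; "joints": joint angles; "qd": joint speeds; "joint_efforts": joint torques, N m; "ee_pos": TCP position; "tool_rot": TCP orientation; "wrist_force": force on the tool from outside, world axes, zero at the start; "wrist_torque": the same for the moment, N m; "gripper_width": opening from 0.0 (shut) to 1.0 (fully open); "gripper_force": force on a finger pad.
Only numpy, scipy, OpenCV 4.12 (cv2) and the standard library are available. Lean on these libraries where they do the work, as an engineer would, in place of code of your own. Each camera call takes 0.05 s, during which the arm holds its last target. There are 200 camera calls.

## Task

The lid of the melting kettle is hot: take the T-handled lid lifter from its stand, hook it under the middle of the lid's loop handle, reaching in at a slant below the warming lamp, and lift the lid clear, keeping it level. Set it down gently, flat and about the middle of the wire cooling rack, then hang the lifter back on its stand. Never touch the lid or the lamp with the robot, do not bump the lamp with anything, and leave the other things on the bench where they stand.

Things in the scene. Friction and masses are not known exactly. Their poses are not given: they have to be found in the camera images.
- kettle: round steel melting kettle, fixed: casing 230 mm across and 130 mm high with a flat top edge round an open well 174 mm across, side grips at its left and right, and a black control box (110 wide, 62 high) on its front. Origin: centre of its underside on the bench; its x axis points from the control box through the middle to the back, z up
- lid: round steel lid, 198 mm across, 0.4 kg, loose on the kettle. Origin: centre of its underside, z its upward normal. A plug 160 mm across, 8 mm deep sits inside the well (origin 122 mm above the bench), a 4 mm flange lies on the kettle's top edge, and a shallow dome rises to 23 mm above the origin. At the start its x axis points away from the robot, within 30 degrees of straight ahead
- lid_loop (a point): middle of the bar of the lid's loop handle, on the bar's centre line, 66 mm above the lid's origin and straight above its centre of mass; axes as the lid's. The bar is round, 8 mm thick, runs along y, straight for 66 mm, its legs 80 to 88 mm apart; 39 mm are clear between dome and bar
- lamp: warming lamp, fixed. Origin: on the bench straight below the middle of its shade; its post (18 mm thick, on a foot plate) stands 105 mm along its +x, behind the kettle, and an arm at 545 mm carries the bell-shaped aluminium shade over the back half of the kettle. The shade's edge is about above the lid's loop, so that a gripper cannot stand upright over the loop while the lifter is hooked in
- lamp_rim (a point): centre of the shade's lower rim, 340 mm above the bench; the shade is 150 mm across, straight-sided up to 390 mm, closing to its neck at 475 mm
- lifter: lid lifter, 0.18 kg, hanging loose on the stand. Origin: corner of the hook, midway between its two prongs (7 mm rods, centres 26 mm apart along y); z up the shank (10 mm thick) to the grip, x the way the hook opens. From the corner each prong runs 26 mm forward, 20 degrees below square to the shank (level when the shank leans back 20 degrees), then ends in a tip turned up by 9 mm
- lifter_grip (a point): centre of the lifter's straight wooden T grip, 18 x 18 mm and 120 mm long along y, 129 mm above the lifter's origin; axes as the lifter's
- stand: utensil stand, fixed: foot plate, post 85 mm behind the origin (+x, 175 mm high) and two arms of 8 mm rod towards the robot, 84 mm apart, that carry the T grip either side of its middle in shallow notches (flat 28 mm long, sloped sides rising 12 mm). Origin: on the bench below the hanging place; x towards the post, y along the hanging T grip
- cradle (a point): where the centre of the T grip lies when the lifter hangs home, 174 mm above the bench; axes as the stand's. The lifter hangs with its x and y axes along the stand's
- rack: square wire cooling rack, fixed, 231 x 231 mm, 20 mm high. Origin: on the bench below its centre
- rack_top (a point): centre of the rack's upper surface, 20 mm above the bench
- cup_a: bystander: aluminium cake cup, 72 mm across, 44 mm high; origin centre of its underside
- cup_b: bystander: another such cake cup
- spatula: bystander: spatula with a red handle, 240 mm long, lying
- jar: bystander: amber jar, 68 mm across, 100 mm high; origin centre of its underside
- bowl: bystander: small steel bowl, 120 mm across, 50 mm high; origin centre of its underside
- nozzle: bystander: steel piping nozzle standing on its wide end, 40 mm across, 52 mm high; origin centre of its underside
Mind the look-alikes: they are no part of the job. Of the things that look like the lifter, the smaller one is meant.

How it is judged (in metres and radians):
On the way, in this order (a step that is already met when the one before it is completed fails the run):
1. the lid hangs from the lifter, clear above the kettle's rim and level (z of lid in the frame of kettle above 0.135 m and contact force between lifter and lid above 1.5 N and contact force between lid and kettle below 0.3 N and angle between lid's own z axis and vertical below 0.2 rad), for 0.3 s.
2. the lid lies flat on the wire rack and the lifter is unhooked (horizontal distance between lid and rack_top below 0.04 m and z of lid in the frame of rack_top between -0.004 and 0.004 m and angle between lid's own z axis and vertical below 0.05 rad and linear speed of lid below 0.03 m/s and contact force between lifter and lid below 0.2 N and distance between lifter and lid_loop above 0.045 m), for 0.2 s.
At the end, for the whole second after the job is handed in: the lid lies at rest and flat (within 3 degrees) on the rack, its centre within 40 mm of the rack's centre; the lifter hangs at rest and upright (within 7 degrees) on its stand, its T grip within 18 mm of the hanging place and across both arms (within 11 degrees) (horizontal distance between lid and rack_top below 0.04 m and z of lid in the frame of rack_top between -0.004 and 0.004 m and angle between lid's own z axis and vertical below 0.05 rad and linear speed of each of lid, lifter below 0.03 m/s and distance between lifter_grip and cradle below 0.018 m and angle between lifter's own z axis and vertical below 0.12 rad and angle between the y axis of lifter and the y axis of stand, either way round below 0.2 rad and angular speed of lifter below 0.3 rad/s); the robot touches nothing.
It fails at once if the robot touches the hot lid (contact force between any of the fingers, the arm and lid above 0.5 N).
It fails at once if something bumps the lamp (contact force between lamp and anything else above 1 N).
It fails at once if the lid tips by more than 20 degrees (angle between lid's own z axis and vertical above 0.35 rad).
It fails at once if the lid is dropped or banged onto the rack (faster than 0.25 m/s within 15 mm of it) (horizontal distance between lid and rack_top below 0.12 m and z of lid in the frame of rack_top below 0.015 m and linear speed of lid above 0.25 m/s).
It fails at once if a bystander is shifted by more than 30 mm or tipped (distance of any of cup_a, cup_b, spatula, jar, bowl, nozzle from where it was at the start of the episode above 0.03 m or angle between any of cup_a, cup_b, spatula, jar, bowl, nozzle's own z axis and vertical above 0.4 rad).
It also fails if it takes over 70 s, if anything falls off the work surface, if the arm or the gripper's body presses on something with over 40 N, if the wrist force passes 120 N, or if a joint passes its speed limit or range.

## Working session

There is one attempt and no reset: what is moved stays moved. The work goes in short steps, Python scripts to look and compute and a tool call to move; the robot and the scene stay as the last step left them, time stands still between calls to the robot, and variables do not carry over. Pictures are saved under pics/ and viewed, at most 10 in all, crops included, and the job is handed in when it is done.

Besides the shell and the picture viewer there is one more tool, called after "Request:" as name(argument=value, ...) on one line, values as JSON. step_arm: Moves the arm, as the interface text tells. Its arguments: {"type":"object","properties":{"moves":{"type":"array"},"force":{"type":"number"}},"required":["moves"]}

```bash
ls; mkdir -p pics
python3 - <<'E'
from plant import *
import cv2,numpy as np
print(sense())
for n in ("scene","top"):
    im=snapshot(n); cv2.imwrite(f"pics/{n}0.png",im[:,:,::-1])
    c=get_calibration(n); print(n,np.round(c["camera_matrix"],1).tolist(),c["distortion"],np.round(c["extrinsics"],3).tolist())
    for t in ["kettle","lid","lid_loop","lamp","lifter","lifter_grip","stand","rack","jar","bowl","cup_a","nozzle","spatula"]:
        print(t,[(round(d["score"],2),np.round(d["position"]).tolist(),int(d["region"].sum())) for d in trace(n,t)])
E
```

```text
pics
{'time': 0.0, 'joints': array([-1.13790048,  0.46945462, -0.04858229,  1.5336945 ,  0.0241183 ,
        1.14101072, -0.08230565]), 'qd': array([-1.59150086e-03,  2.02380473e-03,  9.64069069e-05,  2.08367078e-04,
        9.55771277e-04, -1.33866298e-03,  4.52141297e-04]), 'joint_efforts': array([-7.94860680e-04, -5.10298812e+01, -4.79234720e-02, -2.37728637e+01,
        1.04095266e-02,  7.47378945e-03, -6.51135849e-06]), 'ee_pos': array([300.46852534, 603.71790866, 202.4523196 ]), 'tool_rot': array([-1.79767090e-04,  2.28840719e-01,  9.73463376e-01, -9.74016025e-04]), 'wrist_force': array([0.14617016, 0.83052739, 0.38713167]), 'wrist_torque': array([-0.01304175, -0.00276277, -0.02882499]), 'gripper_force': 0.0, 'gripper_width': 0.9992370484712607}
scene [[507.3, 0.0, 310.9], [0.0, 507.3, 238.8], [0.0, 0.0, 1.0]] [0.04219211 0.         0.         0.         0.        ] [[0.932, 0.293, -0.211, 195.094], [-0.361, 0.731, -0.58, -749.56], [-0.016, 0.617, 0.787, 1236.706], [0.0, 0.0, 0.0, 1.0]]
kettle [(0.88, [272.0, 365.0], 3417)]
lid [(0.46, [197.0, 292.0], 1588), (0.16, [252.0, 277.
[... 713 characters left out ...]
209, 210.349], [-0.991, 0.129, -0.022, 15.698], [0.005, 0.211, 0.978, 1412.702], [0.0, 0.0, 0.0, 1.0]]
kettle [(0.93, [212.0, 352.0], 2437), (0.42, [175.0, 363.0], 3926)]
lid []
lid_loop [(0.96, [174.0, 359.0], 4026)]
lamp [(0.76, [108.0, 375.0], 4635)]
lifter [(0.79, [215.0, 219.0], 524), (0.64, [310.0, 223.0], 884)]
lifter_grip [(0.85, [218.0, 219.0], 456), (0.58, [308.0, 222.0], 846)]
stand [(0.8, [209.0, 232.0], 2245)]
rack [(0.77, [259.0, 465.0], 1760)]
jar [(0.7, [269.0, 374.0], 526)]
bowl [(0.74, [141.0, 264.0], 1198), (0.52, [106.0, 378.0], 4617)]
cup_a [(0.64, [267.0, 330.0], 521), (0.56, [271.0, 298.0], 540)]
nozzle [(0.55, [263.0, 408.0], 102)]
spatula [(0.7, [258.0, 472.0], 453)]
```

View pics/scene0.png

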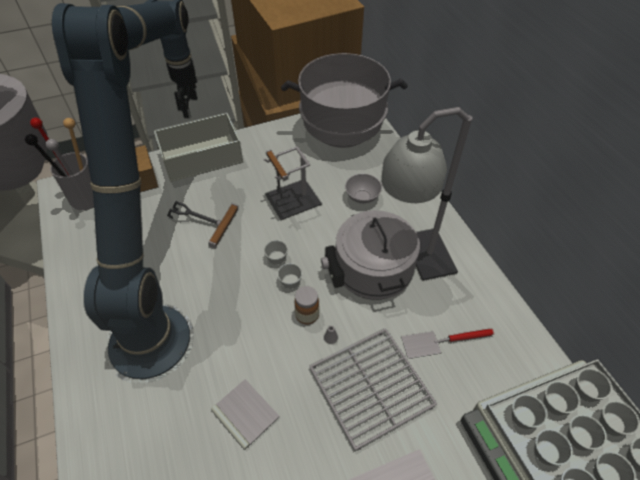

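View pics/top0.png

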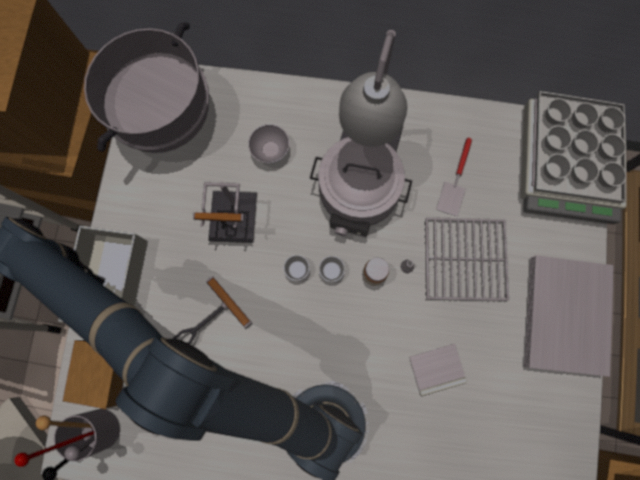

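The T-handled lifter hangs on the stand at top px (218,219) and the bigger look-alike lies on the bench at (229,303). The lid loop is at top (174,362) and the rack at (260,466). Next, rough positions.

```bash
cat > h.py <<'E'
from plant import *
import cv2,numpy as np
from scipy.spatial.transform import Rotation as R
def ray(cal,rc):
    K=np.array(cal["camera_matrix"]);E=np.array(cal["extrinsics"])
    u=cv2.undistortPoints(np.array([[[rc[1],rc[0]]]],float),K,np.array(cal["distortion"]))[0,0]
    d=E[:3,:3]@np.array([u[0],-u[1],-1.0]);return E[:3,3],d/np.linalg.norm(d)
def plane(cal,rc,z):
    o,d=ray(cal,rc);return o+d*(z-o[2])/d[2]
def tri(obs):
    A=np.zeros((3,3));b=np.zeros(3);L=[]
    for c,rc in obs:
        o,d=ray(c,rc);M=np.eye(3)-np.outer(d,d);A+=M;b+=M@o;L.append((o,M))
    p=np.linalg.solve(A,b);return p,[round(float(np.linalg.norm(M@(p-o))),1) for o,M in L]
def proj(cal,p):
    K=np.array(cal["camera_matrix"]);E=np.linalg.inv(np.array(cal["extrinsics"]))
    q=E[:3,:3]@np.array(p,float)+E[:3,3];q=np.array([[q[0],-q[1],-q[2]]])
    r=cv2.projectPoints(q,np.zeros(3),np.zeros(3),K,np.array(cal["distortion"]))[0][0,0];return r[::-1]
def Rq(q): return R.from_quat([q[1],q[2],q[3],q[0]])
E
python3 - <<'E'
from h import *
S=get_calibration("scene");T=get_calibration("top")
p=lambda *a:print(*[np.round(x,0) if not isinstance(x,str) else x for x in a])
p("gripL",*tri([(T,(216,195)),(S,(154,269))])); p("gripR",*tri([(T,(217,242)),(S,(176,285))]))
p("loop",*tri([(T,(166,362)),(S,(221,377))]));
for n,rc in dict(loopl=(165,345),loopr=(169,380)).items(): p(n,plane(T,rc,188))
p("rack",*[plane(T,rc,20) for rc in [(219,426),(220,507),(299,507),(299,426)]])
p("shade rim c", tri([(T,(108,372)),(S,(180,413))]))
p("grip174",plane(T,(216,195),174),plane(T,(217,242),174))
p("footplate",*[plane(T,rc,5) for rc in [(190,212),(191,257),(243,209),(242,254)]])
for n,rc,z in [("cup1",(268,297),44),("cup2",(270,332),44),("jar",(269,376),100),("noz",(266,407),40),("bowl",(145,269),50),("spat",(200,452),0),("biglifter",(303,229),10)]: p(n,plane(T,rc,z))
w=get_calibration("wrist"); print(np.round(w["camera_matrix"],1).tolist()); s=sense()
E=np.array(w["extrinsics"]); Rt=Rq(s["tool_rot"]).as_matrix()
print(np.round(Rt,3),np.round(Rt.T@E[:3,:3],3),np.round(Rt.T@(E[:3,3]-s["ee_pos"]),1))
def crop(n,r,c):
    im=cv2.imread(f"pics/{n}0.png");return cv2.resize(im[r:r+75,c:c+100],(400,300),interpolation=cv2.INTER_CUBIC)
cv2.imwrite("pics/c1.png",np.vstack([np.hstack([crop("top",180,180),crop("scene",140,240)]),np.hstack([crop("top",135,310),crop("scene",195,320)])]))
E
```

```text
gripL [482. 395. 168.] [0. 0.]
gripR [491. 273. 182.] [0. 0.]
loop [651.  -8. 217.] [1. 1.]
loopl [659.  35. 188.]
loopr [661. -55. 188.]
rack [ 592. -210.   20.] [ 620. -442.   20.] [ 395. -456.   20.] [ 367. -231.   20.]Traceback (most recent call last):
  File "<stdin>", line 8, in <module>
  File "<stdin>", line 3, in <lambda>
    return _wrapfunc(a, 'round', decimals=decimals, out=out)
    return _wrapit(obj, method, *args, **kwds)
    conv = _array_converter(obj)
ValueError: setting an array element with a sequence. The requested array has an inhomogeneous shape after 1 dimensions. The detected shape was (2,) + inhomogeneous part.
```

Run:
```python
from h import *
S=get_calibration("scene");T=get_calibration("top")
p=lambda *a:print(*[np.round(x,0) if not isinstance(x,str) else x for x in a])
p("shade rim c", tri([(T,(108,372)),(S,(180,413))])[0])
p("grip174",plane(T,(216,195),174),plane(T,(217,242),174))
p("footplate",*[plane(T,rc,5) for rc in [(190,212),(191,257),(243,209),(242,254)]])
for n,rc,z in [("cup1",(268,297),44),("cup2",(270,332),44),("jar",(269,376),100),("noz",(266,407),40),("bowl",(145,269),50),("spat",(200,452),0),("biglifter",(303,229),10)]: p(n,plane(T,rc,z))
w=get_calibration("wrist"); print(np.round(w["camera_matrix"],1).tolist()); s=sense()
E=np.array(w["extrinsics"]); Rt=Rq(s["tool_rot"]).as_matrix()
print(np.round(Rt,3).tolist(),np.round(Rt.T@E[:3,:3],3).tolist(),np.round(Rt.T@(E[:3,3]-s["ee_pos"]),1))
def crop(n,r,c):
    im=cv2.imread(f"pics/{n}0.png");return cv2.resize(im[r:r+75,c:c+100],(400,300),interpolation=cv2.INTER_CUBIC)
cv2.imwrite("pics/c1.png",np.vstack([np.hstack([crop("top",180,180),crop("scene",140,240)]),np.hstack([crop("top",135,310),crop("scene",195,320)])]))
```

```text
shade rim c [741. -11. 341.]
grip174 [481. 393. 174.] [494. 274. 174.]
footplate [600. 410.   5.] [614. 280.   5.] [445. 390.   5.] [465. 264.   5.]
cup1 [402. 129.  44.]
cup2 [409.  34.  44.]
jar [419. -80. 100.]
noz [ 447. -167.   40.]
bowl [741. 260.  50.]
spat [ 664. -284.    0.]
biglifter [286. 304.  10.]
[[402.2, 0.0, 326.1], [0.0, 402.2, 244.6], [0.0, 0.0, 1.0]]
[[-0.895, 0.446, -0.0], [0.446, 0.895, 0.0], [0.0, 0.0, -1.0]] [[-0.001, 0.945, 0.326], [1.0, 0.001, 0.0], [0.0, 0.326, -0.945]] [  84.2   -0.8 -171.2]
```

View pics/c1.png

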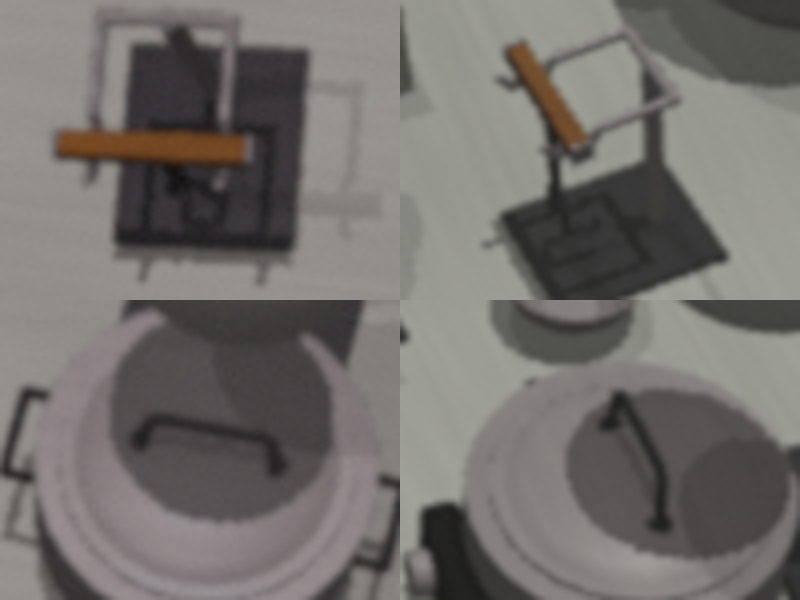

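Crops: T grip ends at top (216.5,194) and (217.5,242.5). The loop bar's ends are at top (165.5,349.5) and (169,376). I triangulate these and plan a wrist look above the stand.

```bash
cat >> h.py <<'E'
def pose(yaw,lean,):
    """tool rotation: lifter x = heading yaw (horizontal), leaned back by lean (rad). tool y=lifter x, tool x=lifter y, tool z=-lifter z"""
    L=(R.from_euler('z',yaw)*R.from_euler('y',-lean)).as_matrix()
    return R.from_matrix(np.column_stack([L[:,1],L[:,0],-L[:,2]]))
def cmd(p1,R1,p0=None,R0=None):
    s=sense(); p0=s["ee_pos"] if p0 is None else p0; R0=Rq(s["tool_rot"]) if R0 is None else R0
    d=R0.inv().apply(np.array(p1)-p0)/1000; r=(R0.inv()*R1).as_rotvec(); return np.round(d,4),np.round(r,4)
E
python3 - <<'E'
from h import *
S=get_calibration("scene");T=get_calibration("top")
for n,a,b in [("gL",(216.5,194.2),(152,268.8)),("gR",(217.5,242.5),(176.2,284.5)),("lL",(165.5,349.5),(219,374.5)),("lR",(169.2,376.2),(239.5,385.5))]:
    q,e=tri([(T,a),(S,b)]); print(n,np.round(q,1),e)
print(plane(T,(165.5,349.5),188),plane(T,(169.2,376.2),188),plane(S,(219,374.5),188),plane(S,(239.5,385.5),188))
print(cmd([487,333,310],pose(np.radians(5),0)))
E
```

```text
gL [479.7 394.2 176.6] [1.3, 1.3]
gR [489.6 270.8 184. ] [0.5, 0.5]
lL [660.3  23.2 186.2] [0.2, 0.2]
lR [661.3 -45.6 178.2] [0.9, 0.9]
[659.46365258  23.22993365 188.        ] [658.71477534 -45.20150921 188.        ] [659.7343452   21.90737574 188.        ] [655.956853   -52.24116137 188.        ]
(array([-0.2877, -0.1599, -0.1065]), array([ 0.0000e+00, -1.0000e-04,  1.0217e+00]))
```

Request:
step_arm(moves=[{"xyz": [-0.03,-0.015,-0.03],"dr": [0,0,0.12],"claw": 0.085},{"xyz": [-0.07,-0.035,-0.06],"dr": [0,0,0.26],"claw": 0.085},{"xyz": [-0.11,-0.06,-0.085],"dr": [0,0,0.4],"claw": 0.085},{"xyz": [-0.155,-0.085,-0.107],"dr": [0,0,0.54],"claw": 0.085},{"xyz": [-0.2,-0.11,-0.107],"dr": [0,0,0.68],"claw": 0.085},{"xyz": [-0.24,-0.132,-0.107],"dr": [0,0,0.82],"claw": 0.085},{"xyz": [-0.27,-0.15,-0.107],"dr": [0,0,0.95],"claw": 0.085},{"xyz": [-0.288,-0.16,-0.107],"dr": [0,0,1.02],"claw": 0.085}])

```text
time: 2.4
ee_pos: [488.4, 330.9, 310.8]
tool_rot: [0.0, 0.677, 0.736, 0.0]
wrist_force: [0.4, 0.9, 0.1]
gripper_width: 0.996
gripper_force: 0.0
```

Run:
```python
from h import *
import pickle
s=sense();c=get_calibration("wrist");im=snapshot("wrist");cv2.imwrite("pics/w1.png",im[:,:,::-1]);pickle.dump((s,c),open("w1.pkl","wb"))
print(s["time"],s["ee_pos"],s["joints"],Rq(s["tool_rot"]).as_matrix().round(3).tolist())
for t in ["lifter_grip","lifter","stand"]:
    for d in trace("wrist",t):
        r=d["region"].astype(np.uint8);print(t,round(d["score"],2),np.round(d["position"]),r.sum(),cv2.minAreaRect(cv2.findNonZero(r)))
for n in("lifter_grip","cradle"): print(proj(c,[487,333,183]))
```

```text
2.4 [488.35755481 330.9000429  310.81721908] [-0.86838037  0.25387238  0.25406291  1.60861363 -0.06564757  1.28697085
 -0.51953178] [[-0.084, 0.996, 0.001], [0.996, 0.084, 0.0], [0.0, 0.001, -1.0]]
lifter_grip 0.82 [204. 327.] 4010 ((332.0277404785156, 210.41403198242188), (161.1641082763672, 40.731483459472656), 89.454345703125)
lifter_grip 0.58 [154. 125.] 6212 ((93.29965209960938, 131.3365936279297), (193.6064453125, 140.7681427001953), 41.742774963378906)
lifter 0.65 [204. 324.] 4038 ((333.0542297363281, 210.32522583007812), (161.09095764160156, 42.772579193115234), 89.35625457763672)
lifter 0.25 [394. 554.] 931 ((550.8653564453125, 396.673095703125), (69.42510986328125, 19.807727813720703), 11.309932708740234)
stand 0.93 [183. 381.] 13271 ((366.0, 194.5), (147.0, 152.0), 90.0)
[217.63127095 325.07431899]
[217.63127095 325.07431899]
```

View pics/w1.png

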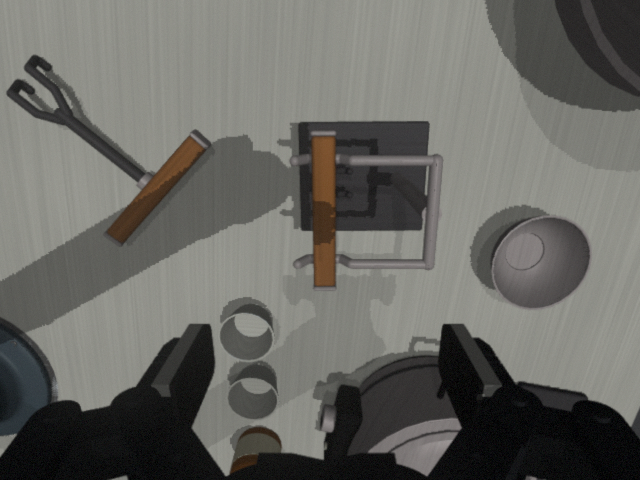

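The wrist picture shows the T grip from (132,323) to (288,325), lying in the notches of the two arms at rows 160 and 264; the post crossbar is at col 433. I triangulate this with the top view as a check.

Run:
```python
from h import *
import pickle
s,c=pickle.load(open("w1.pkl","rb"));T=get_calibration("top");S=get_calibration("scene")
a=plane(c,(132,324),183);b=plane(c,(288,325),183);print(a,b,(a+b)/2,np.linalg.norm(a-b),np.degrees(np.arctan2(-(a-b)[0],(a-b)[1])))
m=(a+b)/2
for n,w,t,sc in [("L",(132,323.5),(216.5,194.2),(152,268.8)),("R",(288,325),(217.5,242.5),(176.2,284.5))]:
    print(n,tri([(c,w),(T,t)]),tri([(c,w),(S,sc)]))
# arms: ends, crossbar
print("arms",plane(c,(160,345),170),plane(c,(264,345),170),"cross",plane(c,(160,433),170),plane(c,(264,433),170))
```

```text
[480.97356587 396.49006417 183.        ] [491.83767308 273.73666468 183.        ] [486.40561947 335.11336443 183.        ] 123.23321756878843 5.05769985399661
L (array([480.21360843, 395.9367596 , 170.10479544]), [0.5, 0.5]) (array([481.02072701, 395.90443633, 175.21523674]), [0.4, 0.4])
R (array([491.68561383, 271.80415931, 178.64186236]), [0.3, 0.3]) (array([490.8992176 , 273.19235687, 181.36733888]), [1.0, 1.0])
arms [498.72336644 376.31265961 170.        ] [507.14124663 290.97336003 170.        ] cross [566.19002546 382.14364749 170.        ] [580.64894962 297.03649119 170.        ]
```

Request:
step_arm(moves=[{"xyz": [0.001,0,0.01],"dr": [0,0,0],"claw": 0.085},{"xyz": [0.002,-0.001,0.025],"dr": [0,0,0],"claw": 0.085},{"xyz": [0.004,-0.002,0.045],"dr": [0,0,0],"claw": 0.085},{"xyz": [0.004,-0.002,0.06],"dr": [0,0,0],"claw": 0.085},{"xyz": [0.004,-0.002,0.072],"dr": [0,0,0],"claw": 0.085},{"xyz": [0.004,-0.002,0.078],"dr": [0,0,0],"claw": 0.085},{"xyz": [0.004,-0.002,0.08],"dr": [0,0,0],"claw": 0.085},{"xyz": [0.004,-0.002,0.08],"dr": [0,0,0],"claw": 0.085}])

```text
time: 3.6
ee_pos: [485.2, 336.7, 230.9]
tool_rot: [0.0, 0.675, 0.738, 0.0]
wrist_force: [-0.6, -0.3, -0.9]
gripper_width: 0.995
gripper_force: 0.0
```

Run:
```python
from h import *
import pickle
s=sense();c=get_calibration("wrist");im=snapshot("wrist");cv2.imwrite("pics/w2.png",im[:,:,::-1]);pickle.dump((s,c),open("w2.pkl","wb"))
s1,c1=pickle.load(open("w1.pkl","rb"))
# orange mask
def orange(f,roi):
    im=cv2.imread(f).astype(int);b,g,r=im[...,0],im[...,1],im[...,2]
    m=((r>1.6*b)&(r>60)).astype(np.uint8);mm=np.zeros_like(m);mm[roi]=m[roi]
    n,l,st,ce=cv2.connectedComponentsWithStats(mm);k=1+st[1:,4].argmax();print(st[k],ce[k]);return st[k],ce[k],(l==k).astype(np.uint8)
a,ca,_=orange("pics/w1.png",np.s_[100:310,280:360]);b,cb,mb=orange("pics/w2.png",np.s_[0:480,200:460])
print(cv2.minAreaRect(cv2.findNonZero(mb)))
for f in (0,1):
    pa=(a[1]+f*(a[3]-1),ca[0]);pb=(b[1]+f*(b[3]-1),cb[0]);print(tri([(c1,pa),(c,pb)]))
    print(plane(c,pb,183))
print(tri([(c1,ca[::-1]),(c,cb[::-1])]),s["ee_pos"])
```

```text
[ 312  136   24  150 3306] [323.79612825 208.35753176]
[ 312  158   32  190 5497] [327.64307804 249.3625614 ]
((327.5, 252.5), (189.0, 31.0), 90.0)
(array([480.81888126, 393.51875956, 181.55946574]), [0.2, 0.2])
[480.55908916 393.62304597 183.        ]
(array([490.80114643, 276.83186046, 184.00339927]), [0.2, 0.2])
[491.05982745 276.21014748 183.        ]
(array([485.65762184, 336.93472155, 169.69577729]), [0.0, 0.0]) [485.19376788 336.6931055  230.90626674]
```

View pics/w2.png

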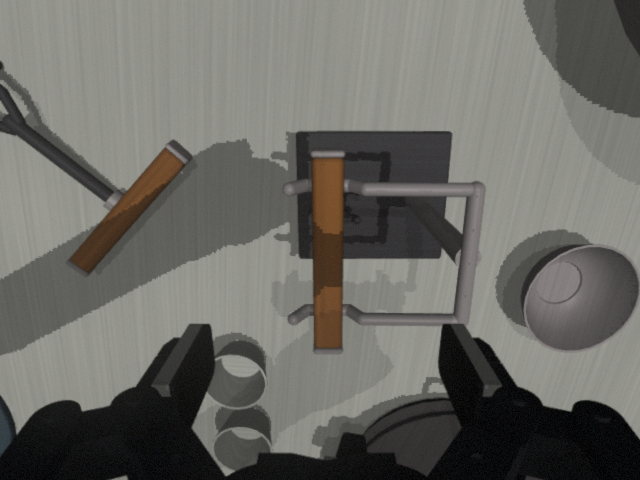

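The second wrist view confirms the grip: top at 182–184 mm, centre (486,335), yaw 5°. I grasp it now.

Request:
step_arm(moves=[{"xyz": [-0.001,0.0005,0.012],"dr": [0,0,0.002],"claw": 0.085},{"xyz": [-0.0015,0.0005,0.032],"dr": [0,0,0.002],"claw": 0.085},{"xyz": [-0.0015,0.0005,0.052],"dr": [0,0,0.002],"claw": 0.085},{"xyz": [-0.0015,0.0005,0.067],"dr": [0,0,0.002],"claw": 0.085},{"xyz": [-0.0015,0.0005,0.074],"dr": [0,0,0.002],"claw": 0.085},{"xyz": [-0.0015,0.0005,0.075],"dr": [0,0,0.002],"claw": 0.085},{"xyz": [-0.0015,0.0005,0.075],"dr": [0,0,0.002],"claw": 0.03},{"xyz": [-0.0015,0.0005,0.075],"dr": [0,0,0.002],"claw": 0.03}], force=80)

```text
time: 4.65
ee_pos: [485.9, 335.4, 156.2]
tool_rot: [0.0, 0.676, 0.737, 0.001]
wrist_force: [-0.4, 0.1, 0.0]
gripper_width: 0.594
gripper_force: 0.0
```

Request:
step_arm(moves=[{"xyz": [0,0,0],"dr": [0,0,0],"claw": 0.01},{"xyz": [0,0,0],"dr": [0,0,0],"claw": 0.01},{"xyz": [0,0,0],"dr": [0,0,0],"claw": 0.01},{"xyz": [0,0,0],"dr": [0,0,0],"claw": 0.01},{"xyz": [0,0,-0.005],"dr": [0,0,0],"claw": 0.01},{"xyz": [0,0,-0.015],"dr": [0,0,0],"claw": 0.01},{"xyz": [0,0,-0.025],"dr": [0,0,0],"claw": 0.01},{"xyz": [0,0,-0.03],"dr": [0,0,0],"claw": 0.01}], force=80)

```text
time: 5.65
ee_pos: [486.0, 335.4, 186.8]
tool_rot: [0.0, 0.676, 0.737, 0.001]
wrist_force: [-0.1, 0.2, 0.5]
gripper_width: 0.12
gripper_force: 0.0
```

Run:
```python
from h import *
s=sense();print(s["ee_pos"],s["gripper_width"]*85.4,s["gripper_force"],s["wrist_force"],s["joints"])
print(cmd([480,250,330],pose(np.radians(3),0.0)), cmd([600,0,330],pose(np.radians(0),0.0)))
c=get_calibration("wrist")
for n in("scene",):
    im=snapshot(n);cv2.imwrite("pics/scene1.png",im[:,:,::-1])
cv2.imwrite("pics/c2.png",cv2.resize(im[110:230,200:360,::-1],(800,600)))
```

```text
[486.02154204 335.42400982 186.78121065] 10.244134690189536 0.0 [-0.13962843  0.19772521  0.45953734] [-0.85889877  0.3466776   0.23639893  1.77385195 -0.09317805  1.03009181
 -0.50118768]
(array([-0.0844, -0.0132, -0.1433]), array([ 0.0014, -0.0011,  0.0346])) (array([-0.3439,  0.0846, -0.1435]), array([ 0.0014, -0.0012,  0.087 ]))
```

View pics/c2.png

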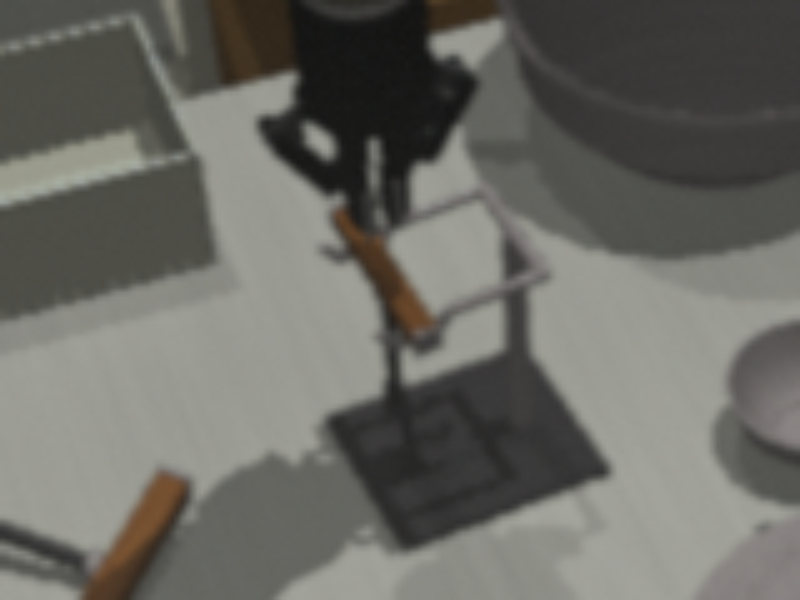

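The crop shows the lifter still on the stand, so the fingers slipped off (opening 10 mm, no force). I open, re-measure the grip and grasp again more deeply, checking the hold before lifting.

Request:
step_arm(moves=[{"xyz": [0,0,-0.01],"dr": [0,0,0],"claw": 0.06},{"xyz": [0,0,-0.025],"dr": [0,0,0],"claw": 0.085},{"xyz": [0,0,-0.04],"dr": [0,0,0],"claw": 0.085},{"xyz": [0,0,-0.044],"dr": [0,0,0],"claw": 0.085},{"xyz": [0,0,-0.044],"dr": [0,0,0],"claw": 0.085},{"xyz": [0,0,-0.044],"dr": [0,0,0],"claw": 0.085},{"xyz": [0,0,-0.044],"dr": [0,0,0],"claw": 0.085},{"xyz": [0,0,-0.044],"dr": [0,0,0],"claw": 0.085}])

```text
time: 6.7
ee_pos: [485.4, 335.0, 229.2]
tool_rot: [-0.0, 0.676, 0.737, -0.0]
wrist_force: [0.4, 0.1, 0.8]
gripper_width: 0.996
gripper_force: 0.0
```

```bash
cat >> h.py <<'E'
def orange(im,roi):
    im=im.astype(int);r,b=im[...,0],im[...,2]
    m=((r>1.6*b)&(r>60)).astype(np.uint8);mm=np.zeros_like(m);mm[roi]=m[roi]
    n,l,st,ce=cv2.connectedComponentsWithStats(mm);k=1+st[1:,4].argmax();return st[k],ce[k],(l==k)
E
python3 - <<'E'
from h import *
s=sense();c=get_calibration("wrist");im=snapshot("wrist")
st,ce,m=orange(im,np.s_[0:480,200:460]);print(st,ce)
ys=[st[1],st[1]+st[3]-1]
P=[]
for y in (ys[0]+5,ys[1]-5):
    xs=np.where(m[y])[0];print(y,xs.min(),xs.max());P.append(plane(c,(y,xs.mean()),183))
print(P,(P[0]+P[1])/2,s["ee_pos"],s["gripper_width"])
E
```

```text
[ 311  155   33  192 5594] [327.58670004 247.24383268]
160 311 343
341 315 341
[array([480.55812751, 391.06027706, 183.        ]), array([490.84957233, 279.97912147, 183.        ])] [485.70384992 335.51969926 183.        ] [485.42601815 335.03840008 229.16034919] 0.995810056670384
```

Request:
step_arm(moves=[{"xyz": [0,0,0.012],"dr": [0,0,0],"claw": 0.085},{"xyz": [0,0,0.035],"dr": [0,0,0],"claw": 0.085},{"xyz": [0,0,0.06],"dr": [0,0,0],"claw": 0.085},{"xyz": [0,0,0.077],"dr": [0,0,0],"claw": 0.06},{"xyz": [0,0,0.079],"dr": [0,0,0],"claw": 0.01},{"xyz": [0,0,0.079],"dr": [0,0,0],"claw": 0.0},{"xyz": [0,0,0.079],"dr": [0,0,0],"claw": 0.0},{"xyz": [0,0,0.079],"dr": [0,0,0],"claw": 0.0}], force=100)

```text
time: 7.75
ee_pos: [486.3, 335.6, 151.9]
tool_rot: [0.0, 0.676, 0.737, 0.001]
wrist_force: [-0.6, -0.6, 4.1]
gripper_width: 0.154
gripper_force: 98.1
```

Request:
step_arm(moves=[{"xyz": [0,0,0],"dr": [0,0,0],"claw": 0.0},{"xyz": [0,0,0],"dr": [0,0,0],"claw": 0.0},{"xyz": [0,0,0],"dr": [0,0,0],"claw": 0.0},{"xyz": [0,0,0],"dr": [0,0,0],"claw": 0.0},{"xyz": [0,0,0],"dr": [0,0,0],"claw": 0.0},{"xyz": [0,0,0],"dr": [0,0,0],"claw": 0.0},{"xyz": [0,0,0],"dr": [0,0,0],"claw": 0.0},{"xyz": [0,0,0],"dr": [0,0,0],"claw": 0.0}], force=100)

```text
time: 8.75
ee_pos: [486.3, 335.6, 151.8]
tool_rot: [0.0, 0.676, 0.737, 0.001]
wrist_force: [-0.4, -0.5, 5.5]
gripper_width: 0.15
gripper_force: 98.4
```

Request:
step_arm(moves=[{"xyz": [0,0,-0.002],"dr": [0,0,0],"claw": 0.0},{"xyz": [0,0,-0.004],"dr": [0,0,0],"claw": 0.0},{"xyz": [0,0,-0.008],"dr": [0,0,0],"claw": 0.0},{"xyz": [0,0,-0.012],"dr": [0,0,0],"claw": 0.0},{"xyz": [0,0,-0.016],"dr": [0,0,0],"claw": 0.0},{"xyz": [0,0,-0.018],"dr": [0,0,0],"claw": 0.0},{"xyz": [0,0,-0.02],"dr": [0,0,0],"claw": 0.0},{"xyz": [0,0,-0.02],"dr": [0,0,0],"claw": 0.0}], force=100)

```text
time: 9.75
ee_pos: [485.6, 335.2, 170.7]
tool_rot: [-0.0, 0.676, 0.737, 0.0]
wrist_force: [0.4, -0.5, -2.2]
gripper_width: 0.155
gripper_force: 98.0
```

Run:
```python
from h import *
s=sense();im=snapshot("wrist");sc=snapshot("scene")
a=cv2.resize(im[200:480,100:540],(470,300));b=cv2.resize(sc[130:205,225:325],(400,300))
cv2.imwrite("pics/c3.png",np.hstack([cv2.resize(im,(400,300)),b])[:,:,::-1]);print(s["wrist_force"],s["wrist_torque"],s["ee_pos"],s["gripper_force"],s["gripper_width"])
```

```text
[ 0.36201588 -0.52376404 -2.22113379] [-0.02315165  0.00503611  0.01927915] [485.60045703 335.19414218 170.65232006] 98.04663232527673 0.1545639503808171
```

View pics/c3.png

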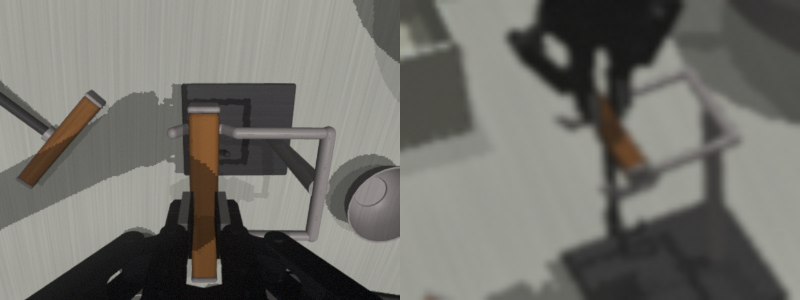

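The lifter is held, the wrist bears about 2 N, and both views show the grip in the pads and raised off the notches. I lift it out and work out the viewing pose before the lid.

Request:
step_arm(moves=[{"xyz": [0,0,-0.012],"dr": [0,0,0],"claw": 0.0},{"xyz": [0,0,-0.035],"dr": [0,0,0],"claw": 0.0},{"xyz": [0,0,-0.06],"dr": [0,0,0],"claw": 0.0},{"xyz": [0,0,-0.085],"dr": [0,0,0],"claw": 0.0},{"xyz": [0,0,-0.11],"dr": [0,0,0],"claw": 0.0},{"xyz": [0,0,-0.135],"dr": [0,0,0],"claw": 0.0},{"xyz": [0,0,-0.153],"dr": [0,0,0],"claw": 0.0},{"xyz": [0,0,-0.16],"dr": [0,0,0],"claw": 0.0}])

```text
time: 10.85
ee_pos: [485.9, 335.3, 331.9]
tool_rot: [0.0, 0.676, 0.737, 0.001]
wrist_force: [-0.2, -0.1, -2.0]
gripper_width: 0.152
gripper_force: 98.2
```

Run:
```python
from h import *
s=sense();print(s["ee_pos"],s["gripper_width"],s["wrist_force"],s["joints"])
print(cmd([480,-11,320],pose(0,np.radians(30))))
```

```text
[485.91497247 335.25162888 331.94823157] 0.15232666093400904 [-0.23321735 -0.09948198 -1.97815577] [-0.87684032  0.24360225  0.25416958  1.57462652 -0.062702    1.32934832
 -0.52806034]
(array([-0.3444, -0.036 ,  0.0115]), array([-0.5217, -0.024 ,  0.0846]))
```

Request:
step_arm(moves=[{"xyz": [-0.02,-0.002,0],"dr": [-0.03,-0.002,0.005],"claw": 0.0},{"xyz": [-0.065,-0.006,0],"dr": [-0.09,-0.005,0.015],"claw": 0.0},{"xyz": [-0.12,-0.012,0.002],"dr": [-0.17,-0.009,0.028],"claw": 0.0},{"xyz": [-0.175,-0.018,0.004],"dr": [-0.26,-0.013,0.042],"claw": 0.0},{"xyz": [-0.23,-0.024,0.007],"dr": [-0.35,-0.016,0.056],"claw": 0.0},{"xyz": [-0.285,-0.03,0.01],"dr": [-0.43,-0.02,0.07],"claw": 0.0},{"xyz": [-0.325,-0.034,0.011],"dr": [-0.49,-0.022,0.08],"claw": 0.0},{"xyz": [-0.344,-0.036,0.012],"dr": [-0.522,-0.024,0.085],"claw": 0.0}])

```text
time: 11.85
ee_pos: [477.8, -13.5, 317.2]
tool_rot: [0.183, 0.685, 0.682, 0.182]
wrist_force: [1.2, -0.3, -2.3]
gripper_width: 0.155
gripper_force: 98.3
```

Run:
```python
from h import *
import pickle
s=sense();c=get_calibration("wrist");im=snapshot("wrist");cv2.imwrite("pics/w3.png",im[:,:,::-1]);pickle.dump((s,c),open("w3.pkl","wb"))
print(s["ee_pos"],s["joints"],Rq(s["tool_rot"]).as_matrix().round(3).tolist(),s["gripper_width"])
Rt=Rq(s["tool_rot"])
print("exp loop",proj(c,[659,22,188]),proj(c,[659,-45,188]),"corner",proj(c,s["ee_pos"]+Rt.apply([0,0,106.8])))
```

```text
[477.77565164 -13.52553485 317.20255319] [-0.65852396 -0.30014852  0.43608583  2.19369077  0.34722087  0.73283921
 -0.41246243] [[0.004, 0.867, 0.498], [1.0, -0.003, -0.002], [-0.0, 0.498, -0.867]] 0.15520703931212526
exp loop [160.44046385 426.72292338] [230.02705148 421.53137498] corner [228.03046966 325.97214764]
```

View pics/w3.png

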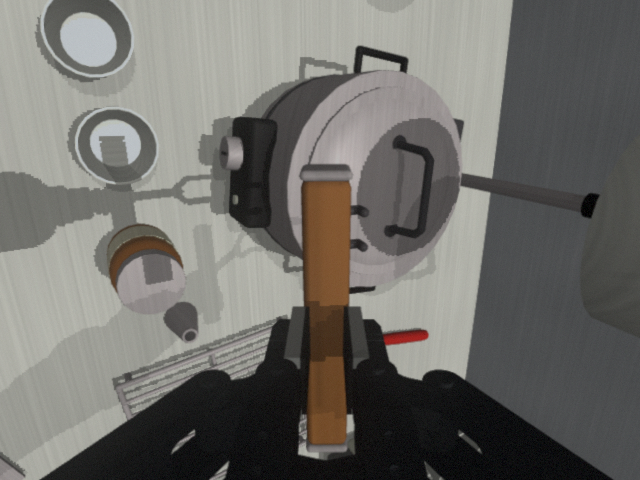

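The wrist view shows the loop bar from (156,429) to (232,423), matching the prediction, and the prong tips at (211,364) and (245,363). I check the hook's place in the hand and the bar's height, then plan the insertion.

Run:
```python
from h import *
import pickle
s,c=pickle.load(open("w3.pkl","rb"));T=get_calibration("top");S=get_calibration("scene")
for w,t,sc in [((156,429),(165.5,349.5),(219,374.5)),((232,423),(169.2,376.2),(239.5,385.5))]:
    print(tri([(c,w),(T,t),(S,sc)]),plane(c,w,188))
Rt=Rq(s["tool_rot"]);p=s["ee_pos"]
L=lambda v:p+Rt.apply([v[1],v[0],106.8-v[2]])   # lifter coords
for v in [(24.4,13,-8.9),(24.4,-13,-8.9),(27.5,13,-.4),(27.5,-13,-.4),(0,60,138),(0,-60,138)]: print(v,proj(c,L(v)))
th=np.radians(30);Q=pose(np.radians(-0.5),th)
bar=np.array([659.5,-11.5,188])
def tcp(O): return np.array(O)-Q.apply([0,0,106.8])
for n,o in [("pre",(-75,0,-25)),("in",(-14,0,-25)),("up",(-14,0,35))]:
    print(n,tcp(bar+o),cmd(tcp(bar+o),Q))
```

```text
(array([661.08758109,  24.2073635 , 186.24040039]), [2.1, 1.3, 0.9]) [661.43145687  25.89527158 188.        ]
(array([659.95608524, -47.3612192 , 185.0876798 ]), [2.9, 2.0, 3.2]) [661.13941256 -47.3513756  188.        ]
(24.4, 13, -8.9) [207.4952273  359.28744677]
(24.4, -13, -8.9) [241.15864143 358.39446753]
(27.5, 13, -0.4) [210.35192074 364.57244749]
(27.5, -13, -0.4) [244.85036323 363.50269705]
(0, 60, 138) [176.99671989 325.78360962]
(0, -60, 138) [443.86233836 326.05160926]
pre [531.10203331 -11.034003   255.49151312] (array([0.0047, 0.0166, 0.0798]), array([-0.0037, -0.0006,  0.0025]))
in [592.10203331 -11.034003   255.49151312] (array([0.0051, 0.0695, 0.1101]), array([-0.0037, -0.0006,  0.0025]))
up [592.10203331 -11.034003   315.49151312] (array([0.005 , 0.0993, 0.0581]), array([-0.0037, -0.0006,  0.0025]))
```

Request:
step_arm(moves=[{"xyz": [0.001,0.004,0.014],"dr": [-0.001,0,0.001],"claw": 0.0},{"xyz": [0.002,0.009,0.034],"dr": [-0.002,0,0.002],"claw": 0.0},{"xyz": [0.003,0.013,0.055],"dr": [-0.003,0,0.002],"claw": 0.0},{"xyz": [0.003,0.016,0.072],"dr": [-0.004,0,0.002],"claw": 0.0},{"xyz": [0.003,0.017,0.08],"dr": [-0.004,0,0.002],"claw": 0.0},{"xyz": [0.003,0.021,0.0825],"dr": [-0.004,0,0.002],"claw": 0.0},{"xyz": [0.003,0.03,0.0875],"dr": [-0.004,0,0.002],"claw": 0.0},{"xyz": [0.003,0.034,0.09],"dr": [-0.004,0,0.002],"claw": 0.0}])

```text
time: 12.9
ee_pos: [555.0, -7.7, 258.3]
tool_rot: [0.185, 0.683, 0.682, 0.184]
wrist_force: [-0.5, -0.2, -1.1]
gripper_width: 0.156
gripper_force: 98.3
```

```bash
cat >> h.py <<'E'
OT=106.8
def corner(s=None):
    s=s or sense();return s["ee_pos"]+Rq(s["tool_rot"]).apply([0,0,OT])
E
python3 - <<'E'
from h import *
s=sense();print(corner(s),s["ee_pos"],s["joints"],s["wrist_force"])
Q=pose(np.radians(-0.5),np.radians(30))
print(cmd(np.array([660.5-14,-11.2,162.5])-Q.apply([0,0,OT]),Q))
c=get_calibration("wrist");im=snapshot("wrist")
cv2.imwrite("pics/w4.png",im[60:360,260:660,::-1].repeat(2,0).repeat(2,1))
E
```

```text
[608.81479237  -7.80371926 166.02827619] [555.02436936  -7.70732484 258.29322674] [-0.71657405 -0.06468241  0.6101063   2.17310865  0.18154958  0.50192908
 -0.23571413] [-0.47657595 -0.23474953 -1.13305332]
(array([-0.0029,  0.0312,  0.022 ]), array([ 0.0042, -0.0035,  0.0057]))
```

View pics/w4.png

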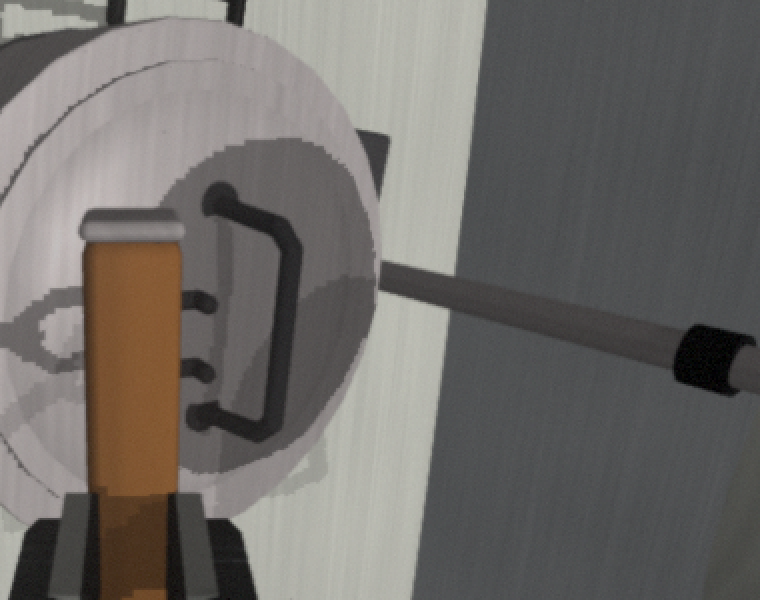

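Prongs are at crop rows 300 and 370, level with the middle of the bar (bends at rows 235 and 425). I recheck the bar from this nearer view.

Run:
```python
from h import *
import pickle
s=sense();c=get_calibration("wrist");s3,c3=pickle.load(open("w3.pkl","rb"))
print(plane(c,(60+236/2,260+289/2),187),plane(c,(60+422/2,260+272/2),187))
print(tri([(c,(178,404.5)),(c3,(156,429))]),tri([(c,(271,396)),(c3,(232,423))]))
for y in(-7.8,): print([proj(c,s["ee_pos"]+Rq(s["tool_rot"]).apply([t,27.5,106.8+.4]))*2-[120,520] for t in (13,-13)])
```

```text
[661.83641072  26.82415299 187.        ] [658.96394938 -44.53444003 187.        ]
(array([666.74189803,  25.30514057, 181.9736086 ]), [0.5, 0.5]) (array([666.20176887, -49.26762937, 180.74840164]), [1.6, 1.6])
[array([300.62760254, 209.18759751]), array([369.62952241, 207.04805944])]
```

Request:
step_arm(moves=[{"xyz": [-0.001,-0.001,0.004],"dr": [0.002,-0.001,0.003],"claw": 0.0},{"xyz": [-0.002,0.004,0.0065],"dr": [0.004,-0.003,0.005],"claw": 0.0},{"xyz": [-0.002,0.011,0.0105],"dr": [0.004,-0.003,0.005],"claw": 0.0},{"xyz": [-0.002,0.018,0.0145],"dr": [0.004,-0.003,0.005],"claw": 0.0},{"xyz": [-0.002,0.025,0.0185],"dr": [0.004,-0.003,0.005],"claw": 0.0},{"xyz": [-0.002,0.03,0.0215],"dr": [0.004,-0.003,0.005],"claw": 0.0},{"xyz": [-0.002,0.032,0.0225],"dr": [0.004,-0.003,0.005],"claw": 0.0},{"xyz": [-0.002,0.032,0.0225],"dr": [0.004,-0.003,0.005],"claw": 0.0}])

```text
time: 13.95
ee_pos: [592.9, -9.9, 253.9]
tool_rot: [0.183, 0.686, 0.68, 0.182]
wrist_force: [0.6, 0.3, -1.2]
gripper_width: 0.159
gripper_force: 98.3
```

Run:
```python
from h import *
s=sense();print(corner(s),s["ee_pos"],s["joints"],s["wrist_force"],s["wrist_torque"],Rq(s["tool_rot"]).as_matrix().round(3).tolist())
im=snapshot("wrist");sc=snapshot("scene")
cv2.imwrite("pics/c5.png",np.hstack([cv2.resize(im[100:300,260:520],(390,300)),cv2.resize(sc[160:265,300:440],(400,300))])[:,:,::-1])
```

```text
[646.16224039 -10.39916197 161.3637625 ] [592.90475368  -9.93584641 253.93625003] [-0.7072109   0.03260207  0.65553762  2.10681265  0.02770223  0.48801916
 -0.0860344 ] [ 0.61769094  0.25763339 -1.15592562] [-0.03277389  0.76557806  0.00600801] [[0.008, 0.867, 0.499], [1.0, -0.007, -0.004], [-0.0, 0.499, -0.867]]
```

View pics/c5.png

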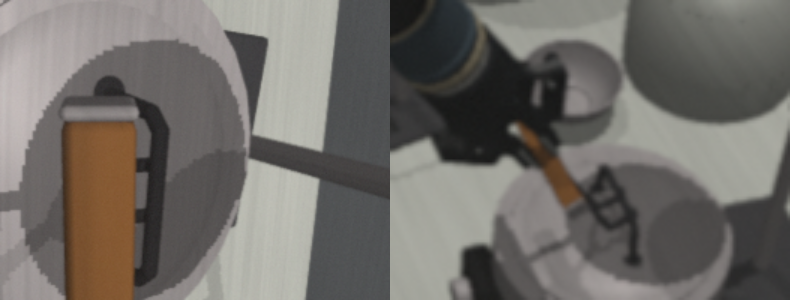

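The wrist crop shows the prongs at crop rows 163 and 215 running under the bar near its middle. I check numerically that the tips lie beyond the bar.

Run:
```python
from h import *
s=sense();c=get_calibration("wrist");p=s["ee_pos"];Rt=Rq(s["tool_rot"])
L=lambda v:p+Rt.apply([v[1],v[0],106.8-v[2]])
for v in [(24.4,13,-8.9),(24.4,-13,-8.9),(27.5,13,-.4),(27.5,-13,-.4)]: print(v,np.round(L(v)),(proj(c,L(v))-[100,260])*1.5)
for y in(13,-23): print("bar",(proj(c,[660.5,y-5,187])-[100,260])*1.5,(proj(c,[665.5,y-5,187])-[100,260])*1.5)
# straight lift of 50 in tool axes, back 15
print(Rt.inv().apply([0,0,50]),Rt.inv().apply([5,0,0]))
```

```text
(24.4, 13, -8.9) [672.   2. 166.] [161.19497474 148.93330743]
(24.4, -13, -8.9) [671. -24. 166.] [211.69280498 147.59391416]
(27.5, 13, -0.4) [670.   2. 175.] [165.47962332 156.86092478]
(27.5, -13, -0.4) [670. -24. 175.] [217.23011114 155.25633829]
bar [162.09867175 155.38227885] [160.6855361 164.4848358]
bar [237.11297866 153.60176292] [235.12905354 162.34326203]
[-6.95358219e-03  2.49348485e+01 -4.33388196e+01] [0.03923619 4.33375128 2.49340337]
```

Request:
step_arm(moves=[{"xyz": [0,0.0015,0.001],"dr": [0,0,0],"claw": 0.0},{"xyz": [0,0.0035,0.002],"dr": [0,0,0],"claw": 0.0},{"xyz": [0,0.0055,-0.0015],"dr": [0,0,0],"claw": 0.0},{"xyz": [0,0.0075,-0.005],"dr": [0,0,0],"claw": 0.0},{"xyz": [0,0.0095,-0.0085],"dr": [0,0,0],"claw": 0.0},{"xyz": [0,0.011,-0.011],"dr": [0,0,0],"claw": 0.0},{"xyz": [0,0.012,-0.0128],"dr": [0,0,0],"claw": 0.0},{"xyz": [0,0.0125,-0.0136],"dr": [0,0,0],"claw": 0.0}], force=110)

```text
time: 15.05
ee_pos: [596.9, -9.9, 272.1]
tool_rot: [0.183, 0.686, 0.68, 0.182]
wrist_force: [-0.4, 0.6, -2.2]
gripper_width: 0.15
gripper_force: 110.3
```

Run:
```python
from h import *
s=sense();print(corner(s),s["ee_pos"],s["wrist_force"],s["wrist_torque"],s["gripper_force"])
```

```text
[650.12798835 -10.32846455 179.55898619] [596.86028705  -9.89366864 272.12573481] [-0.37718496  0.64037259 -2.23869526] [0.00638853 0.87873477 0.11255576] 110.25985591113567
```

Request:
step_arm(moves=[{"xyz": [0,0.001,-0.0017],"dr": [0,0,0],"claw": 0.0},{"xyz": [0,0.002,-0.0035],"dr": [0,0,0],"claw": 0.0},{"xyz": [0,0.0035,-0.006],"dr": [0,0,0],"claw": 0.0},{"xyz": [0,0.0055,-0.0095],"dr": [0,0,0],"claw": 0.0},{"xyz": [0,0.0075,-0.013],"dr": [0,0,0],"claw": 0.0},{"xyz": [0,0.0095,-0.0165],"dr": [0,0,0],"claw": 0.0},{"xyz": [0,0.011,-0.019],"dr": [0,0,0],"claw": 0.0},{"xyz": [0,0.012,-0.0208],"dr": [0,0,0],"claw": 0.0}])

```text
time: 16.05
ee_pos: [596.9, -9.9, 296.3]
tool_rot: [0.183, 0.686, 0.68, 0.182]
wrist_force: [-0.5, 0.5, -5.4]
gripper_width: 0.149
gripper_force: 109.7
```

Run:
```python
from h import *
s=sense();print(corner(s),s["ee_pos"],s["wrist_force"],s["wrist_torque"],s["gripper_force"],Rq(s["tool_rot"]).as_matrix()[:,2])
```

```text
[650.20203997 -10.32813974 203.70752838] [596.92524397  -9.8964639  296.26905745] [-0.49563905  0.52964731 -5.44546163] [ 3.07890841e-04  1.48213284e+00 -8.02351507e-02] 109.65052731335163 [ 0.4988464  -0.00404191 -0.86668098]
```

The wrist carries 5.4 N, so the lid hangs on the hook at about 147 mm. Next I plan a smooth carry.

```bash
cat >> h.py <<'E'
import json
def plan(c1,yaw1,lean1,ncalls=1,via=None,s=None,k=0,prev=None):
    """rows moving the corner to c1 (mm), yaw/lean deg, smooth over ncalls*8 rows; prints rows of call k given start (prev)"""
    s=s or sense();R0=Rq(s["tool_rot"]);p0=s["ee_pos"]
    if prev is None:
        c0=corner(s);z=-R0.as_matrix()[:,2];y=R0.as_matrix()[:,0];lean0=np.degrees(np.arccos(z[2]));yaw0=np.degrees(np.arctan2(-y[0],y[1]))
    else: c0,yaw0,lean0=prev
    c0=np.array(c0,float);out=[]
    for i in range(1,9):
        t=(8*k+i)/(8*ncalls);u=3*t*t-2*t**3
        Q=pose(np.radians(yaw0+u*(yaw1-yaw0)),np.radians(lean0+u*(lean1-lean0)))
        O=c0+u*(np.array(c1)-c0);T=O-Q.apply([0,0,OT])
        d=R0.inv().apply(T-p0)/1000;r=(R0.inv()*Q).as_rotvec()
        out.append({"xyz":np.round(d,4).tolist(),"dr":np.round(r,3).tolist(),"claw":0.0})
    print("from",np.round(c0,1),round(yaw0,2),round(lean0,2));print("\n".join(json.dumps(o) for o in out))
E
python3 - <<'E'
from h import *
plan([600,-10,242],-1,24)
E
```

```text
from [650.2 -10.3 203.7] -0.45 29.92
{"xyz": [0.0, -0.0006, -0.0025], "dr": [0.004, -0.0, 0.0], "claw": 0.0}
{"xyz": [0.0001, -0.0021, -0.0091], "dr": [0.016, -0.001, 0.001], "claw": 0.0}
{"xyz": [0.0001, -0.0042, -0.0184], "dr": [0.033, -0.001, 0.003], "claw": 0.0}
{"xyz": [0.0002, -0.0067, -0.029], "dr": [0.052, -0.002, 0.004], "claw": 0.0}
{"xyz": [0.0002, -0.0091, -0.0395], "dr": [0.071, -0.003, 0.006], "claw": 0.0}
{"xyz": [0.0003, -0.0113, -0.0487], "dr": [0.087, -0.004, 0.007], "claw": 0.0}
{"xyz": [0.0003, -0.0128, -0.0552], "dr": [0.099, -0.004, 0.008], "claw": 0.0}
{"xyz": [0.0003, -0.0134, -0.0577], "dr": [0.103, -0.004, 0.009], "claw": 0.0}
```

Request:
step_arm(moves=[{"xyz": [0,-0.0006,-0.0025],"dr": [0.004,0,0],"claw": 0.0},{"xyz": [0,-0.002,-0.009],"dr": [0.016,-0.001,0.001],"claw": 0.0},{"xyz": [0,-0.004,-0.0185],"dr": [0.033,-0.001,0.003],"claw": 0.0},{"xyz": [0,-0.0067,-0.029],"dr": [0.052,-0.002,0.004],"claw": 0.0},{"xyz": [0,-0.009,-0.0395],"dr": [0.071,-0.003,0.006],"claw": 0.0},{"xyz": [0,-0.0113,-0.0487],"dr": [0.087,-0.004,0.007],"claw": 0.0},{"xyz": [0,-0.0128,-0.0552],"dr": [0.099,-0.004,0.008],"claw": 0.0},{"xyz": [0,-0.0134,-0.0577],"dr": [0.103,-0.004,0.009],"claw": 0.0}])

```text
time: 17.05
ee_pos: [556.7, -9.6, 340.1]
tool_rot: [0.149, 0.698, 0.685, 0.146]
wrist_force: [-0.5, -0.2, -6.3]
gripper_width: 0.149
gripper_force: 109.6
```

Run:
```python
from h import *
s=sense();print(corner(s),s["ee_pos"],s["wrist_force"],s["joints"])
T=get_calibration("top");im=snapshot("top");cv2.imwrite("pics/top2.png",im[:,:,::-1])
for k in("lid","lid_loop"):print(k,[(round(d["score"],2),plane(T,d["position"],185).round()) for d in trace("top",k)])
# rack fit from top0
c=corner(s)
dx=11*np.array([np.cos(np.radians(-30)),np.sin(np.radians(-30)),0])
tgt=np.array([493.5,-335,200])-dx;print(tgt)
pickle=__import__("pickle");pickle.dump(c,open("c0.pkl","wb"))
plan(tgt,-30,24,ncalls=4,k=0)
```

```text
[600.28265497 -10.31488518 242.55326288] [556.72188133  -9.61026198 340.06327522] [-0.50391812 -0.21529133 -6.28206519] [-0.73239275 -0.09401016  0.61046325  1.96154088  0.14239525  0.8439032
 -0.20301105]
lid [(0.93, array([657.,   4., 185.])), (0.3, array([387.,  45., 185.]))]
lid_loop [(0.74, array([648.,   8., 185.])), (0.26, array([501., 309., 185.]))]
[ 483.97372056 -329.5         200.        ]
from [600.  -10.3 241.8] -1.02 24.03
{"xyz": [-0.0008, -0.0003, -0.0], "dr": [0.0, -0.001, 0.001], "claw": 0.0}
{"xyz": [-0.0033, -0.0013, -0.0001], "dr": [0.0, -0.003, 0.005], "claw": 0.0}
{"xyz": [-0.0074, -0.0029, -0.0002], "dr": [0.0, -0.005, 0.011], "claw": 0.0}
{"xyz": [-0.0128, -0.005, -0.0003], "dr": [0.0, -0.009, 0.02], "claw": 0.0}
{"xyz": [-0.0196, -0.0077, -0.0004], "dr": [0.0, -0.014, 0.03], "claw": 0.0}
{"xyz": [-0.0276, -0.0108, -0.0006], "dr": [0.0, -0.019, 0.042], "claw": 0.0}
{"xyz": [-0.0367, -0.0144, -0.0008], "dr": [0.0, -0.026, 0.057], "claw": 0.0}
{"xyz": [-0.0467, -0.0183, -0.001], "dr": [0.0, -0.032, 0.072], "claw": 0.0}
```

Force 6.3 N: the lid hangs free. Now the carry, in four calls.

Request:
step_arm(moves=[{"xyz": [-0.0008,-0.0003,0],"dr": [0,-0.001,0.001],"claw": 0.0},{"xyz": [-0.0033,-0.0013,0],"dr": [0,-0.003,0.005],"claw": 0.0},{"xyz": [-0.0074,-0.0029,-0.0002],"dr": [0,-0.005,0.011],"claw": 0.0},{"xyz": [-0.0128,-0.005,-0.0003],"dr": [0,-0.009,0.02],"claw": 0.0},{"xyz": [-0.0196,-0.0077,-0.0004],"dr": [0,-0.014,0.03],"claw": 0.0},{"xyz": [-0.0276,-0.0108,-0.0006],"dr": [0,-0.019,0.042],"claw": 0.0},{"xyz": [-0.0367,-0.0144,-0.0008],"dr": [0,-0.026,0.057],"claw": 0.0},{"xyz": [-0.0467,-0.0183,-0.001],"dr": [0,-0.032,0.072],"claw": 0.0}])

```text
time: 18.2
ee_pos: [538.3, -56.7, 332.8]
tool_rot: [0.154, 0.725, 0.657, 0.14]
wrist_force: [-0.2, -0.6, -5.8]
gripper_width: 0.148
gripper_force: 109.6
```

Run:
```python
from h import *
s=sense();print(s["wrist_force"],s["joints"],corner(s))
plan([484,-329.5,200],-30,24,ncalls=4,k=1,prev=([600,-10.3,242],-1,24))
```

```text
[-0.17808789 -0.63262706 -5.76514912] [-0.68964055 -0.13051306  0.63282433  2.00068464  0.18145459  0.83678269
 -0.2362007 ] [581.59813926 -60.88674189 235.22859114]
from [600.  -10.3 242. ] -1 24
{"xyz": [-0.0105, -0.0031, 0.0], "dr": [0.0, -0.007, 0.016], "claw": 0.0}
{"xyz": [-0.0225, -0.0068, 0.0002], "dr": [0.0, -0.016, 0.034], "claw": 0.0}
{"xyz": [-0.0352, -0.0106, 0.0004], "dr": [0.0, -0.024, 0.053], "claw": 0.0}
{"xyz": [-0.0484, -0.0146, 0.0006], "dr": [0.0, -0.033, 0.073], "claw": 0.0}
{"xyz": [-0.0621, -0.0187, 0.0008], "dr": [0.0, -0.042, 0.093], "claw": 0.0}
{"xyz": [-0.0762, -0.0229, 0.001], "dr": [0.0, -0.052, 0.115], "claw": 0.0}
{"xyz": [-0.0905, -0.0272, 0.0012], "dr": [0.0, -0.061, 0.136], "claw": 0.0}
{"xyz": [-0.1048, -0.0314, 0.0015], "dr": [0.0, -0.071, 0.158], "claw": 0.0}
```

Request:
step_arm(moves=[{"xyz": [-0.0105,-0.0031,0],"dr": [0,-0.007,0.016],"claw": 0.0},{"xyz": [-0.0225,-0.0068,0.0002],"dr": [0,-0.016,0.034],"claw": 0.0},{"xyz": [-0.0352,-0.0106,0.0004],"dr": [0,-0.024,0.053],"claw": 0.0},{"xyz": [-0.0484,-0.0146,0.0006],"dr": [0,-0.033,0.073],"claw": 0.0},{"xyz": [-0.0621,-0.0187,0.0008],"dr": [0,-0.042,0.093],"claw": 0.0},{"xyz": [-0.0762,-0.0229,0.001],"dr": [0,-0.052,0.115],"claw": 0.0},{"xyz": [-0.0905,-0.0272,0.0012],"dr": [0,-0.061,0.136],"claw": 0.0},{"xyz": [-0.1048,-0.0314,0.0015],"dr": [0,-0.071,0.158],"claw": 0.0}])

```text
time: 19.2
ee_pos: [500.2, -158.6, 318.6]
tool_rot: [0.166, 0.779, 0.592, 0.126]
wrist_force: [-0.1, -0.2, -5.3]
gripper_width: 0.148
gripper_force: 109.7
```

Run:
```python
from h import *
s=sense();print(s["wrist_force"],s["joints"],corner(s))
plan([484,-329.5,200],-30,24,ncalls=4,k=2,prev=([600,-10.3,242],-1,24))
```

```text
[-0.05398165 -0.18942044 -5.26409602] [-0.59079298 -0.17922566  0.70811955  2.05484653  0.23693339  0.81749713
 -0.2645444 ] [ 542.12945542 -170.22544165  221.04085878]
from [600.  -10.3 242. ] -1 24
{"xyz": [-0.0146, -0.0021, 0.0013], "dr": [0.001, -0.009, 0.021], "claw": 0.0}
{"xyz": [-0.0293, -0.0039, 0.0026], "dr": [0.001, -0.019, 0.042], "claw": 0.0}
{"xyz": [-0.0438, -0.0058, 0.0038], "dr": [0.001, -0.028, 0.063], "claw": 0.0}
{"xyz": [-0.0579, -0.0075, 0.0051], "dr": [0.001, -0.037, 0.084], "claw": 0.0}
{"xyz": [-0.0716, -0.0092, 0.0064], "dr": [0.001, -0.046, 0.104], "claw": 0.0}
{"xyz": [-0.0847, -0.0108, 0.0075], "dr": [0.001, -0.055, 0.123], "claw": 0.0}
{"xyz": [-0.0971, -0.0123, 0.0087], "dr": [0.001, -0.063, 0.141], "claw": 0.0}
{"xyz": [-0.1086, -0.0137, 0.0097], "dr": [0.001, -0.07, 0.158], "claw": 0.0}
```

Request:
step_arm(moves=[{"xyz": [-0.0146,-0.0021,0.0013],"dr": [0.001,-0.009,0.021],"claw": 0.0},{"xyz": [-0.0293,-0.0039,0.0026],"dr": [0.001,-0.019,0.042],"claw": 0.0},{"xyz": [-0.0438,-0.0058,0.0038],"dr": [0.001,-0.028,0.063],"claw": 0.0},{"xyz": [-0.0579,-0.0075,0.0051],"dr": [0.001,-0.037,0.084],"claw": 0.0},{"xyz": [-0.0716,-0.0092,0.0064],"dr": [0.001,-0.046,0.104],"claw": 0.0},{"xyz": [-0.0847,-0.0108,0.0075],"dr": [0.001,-0.055,0.123],"claw": 0.0},{"xyz": [-0.0971,-0.0123,0.0087],"dr": [0.001,-0.063,0.141],"claw": 0.0},{"xyz": [-0.1086,-0.0137,0.0097],"dr": [0.001,-0.07,0.158],"claw": 0.0}])

```text
time: 20.2
ee_pos: [463.2, -260.7, 304.2]
tool_rot: [0.176, 0.827, 0.523, 0.111]
wrist_force: [0.1, 0.0, -5.7]
gripper_width: 0.145
gripper_force: 109.6
```

Run:
```python
from h import *
s=sense();print(s["wrist_force"],s["joints"],corner(s))
plan([484,-329.5,200],-30,24,ncalls=4,k=3,prev=([600,-10.3,242],-1,24))
T=get_calibration("top");im=snapshot("top");cv2.imwrite("pics/top3.png",im[:,:,::-1])
for k in("lid","rack","lid_loop"):
    for d in trace("top",k):
        print(k,round(d["score"],2),d["position"],d["region"].sum(),plane(T,d["position"],165).round())
```

```text
[ 0.05075714  0.04902303 -5.67251592] [-0.50717227 -0.17604012  0.8414291   2.06996317  0.23816446  0.78238271
 -0.22425854] [ 502.34819129 -279.3113859   206.56895047]
from [600.  -10.3 242. ] -1 24
{"xyz": [-0.011, 0.0003, 0.0017], "dr": [-0.001, -0.007, 0.016], "claw": 0.0}
{"xyz": [-0.0206, 0.0007, 0.0033], "dr": [-0.001, -0.014, 0.03], "claw": 0.0}
{"xyz": [-0.029, 0.0011, 0.0047], "dr": [-0.001, -0.019, 0.043], "claw": 0.0}
{"xyz": [-0.0361, 0.0014, 0.0058], "dr": [-0.001, -0.024, 0.053], "claw": 0.0}
{"xyz": [-0.0419, 0.0016, 0.0068], "dr": [-0.001, -0.027, 0.061], "claw": 0.0}
{"xyz": [-0.0462, 0.0018, 0.0075], "dr": [-0.001, -0.03, 0.068], "claw": 0.0}
{"xyz": [-0.0488, 0.0019, 0.0079], "dr": [-0.001, -0.032, 0.072], "claw": 0.0}
{"xyz": [-0.0497, 0.002, 0.0081], "dr": [-0.001, -0.033, 0.073], "claw": 0.0}
lid 0.71 [226.6, 454.7] 2882 [ 542. -261.  165.]
lid 0.57 [266.4, 407.2] 123 [ 425. -151.  165.]
rack 0.56 [246.8, 504.4] 60 [ 507. -392.  165.]
lid_loop 0.98 [227.2, 454.3] 2907 [ 540. -260.  165.]
```

Request:
step_arm(moves=[{"xyz": [-0.011,0.0003,0.0017],"dr": [-0.001,-0.007,0.016],"claw": 0.0},{"xyz": [-0.0206,0.0007,0.0033],"dr": [-0.001,-0.014,0.03],"claw": 0.0},{"xyz": [-0.029,0.0011,0.0047],"dr": [-0.001,-0.019,0.043],"claw": 0.0},{"xyz": [-0.0361,0.0014,0.0058],"dr": [-0.001,-0.024,0.053],"claw": 0.0},{"xyz": [-0.0419,0.0016,0.0068],"dr": [-0.001,-0.027,0.061],"claw": 0.0},{"xyz": [-0.0462,0.0018,0.0075],"dr": [-0.001,-0.03,0.068],"claw": 0.0},{"xyz": [-0.0488,0.0019,0.0079],"dr": [-0.001,-0.032,0.072],"claw": 0.0},{"xyz": [-0.0497,0.002,0.0081],"dr": [-0.001,-0.033,0.073],"claw": 0.0}])

```text
time: 21.4
ee_pos: [446.8, -307.1, 297.7]
tool_rot: [0.18, 0.847, 0.489, 0.104]
wrist_force: [-1.0, -0.8, -6.5]
gripper_width: 0.147
gripper_force: 109.7
```

Run:
```python
from h import *
s=sense();print(s["wrist_force"],s["joints"],corner(s))
T=get_calibration("top");im=snapshot("top");cv2.imwrite("pics/top4.png",im[:,:,::-1])
d=trace("top","lid_loop")[0];print(d["score"],d["region"].sum())
m=d["region"].astype(np.uint8);m=cv2.morphologyEx(m,cv2.MORPH_OPEN,np.ones((3,3)))
ct=max(cv2.findContours(m,cv2.RETR_EXTERNAL,cv2.CHAIN_APPROX_NONE)[0],key=cv2.contourArea)[:,0]
z=150
P=np.array([plane(T,(q[1],q[0]),z)[:2] for q in ct[::2]])
from scipy.optimize import least_squares
r=least_squares(lambda v:np.hypot(P[:,0]-v[0],P[:,1]-v[1])-99,[493,-335],loss="soft_l1",f_scale=3)
print("lid circle",r.x,np.median(abs(r.fun)))
plan([484,-329.5,100],-30,24,ncalls=2,k=0)
```

```text
[-0.97868082 -0.76345482 -6.53433399] [-0.48147226 -0.15325088  0.92600257  2.06472576  0.21325921  0.75834005
 -0.18238154] [ 484.43161615 -328.83816632  200.11052591]
0.65 2883
lid circle [ 499.70606669 -335.30436251] 3.2201476630345596
from [ 484.5 -328.7  200.1] -29.93 24.03
{"xyz": [-0.0, -0.0005, 0.001], "dr": [0.0, 0.0, 0.0], "claw": 0.0}
{"xyz": [-0.0001, -0.0017, 0.0039], "dr": [0.0, 0.0, 0.0], "claw": 0.0}
{"xyz": [-0.0001, -0.0038, 0.0084], "dr": [0.0, 0.0, 0.0], "claw": 0.0}
{"xyz": [-0.0002, -0.0064, 0.0143], "dr": [0.0, 0.0, 0.0], "claw": 0.0}
{"xyz": [-0.0002, -0.0094, 0.0212], "dr": [0.0, 0.0, 0.0], "claw": 0.0}
{"xyz": [-0.0003, -0.0129, 0.0289], "dr": [0.0, 0.0, 0.0], "claw": 0.0}
{"xyz": [-0.0004, -0.0166, 0.0372], "dr": [0.0, 0.0, 0.001], "claw": 0.0}
{"xyz": [-0.0005, -0.0204, 0.0457], "dr": [0.0, 0.0, 0.001], "claw": 0.0}
```

The lid's measured centre (500,-335) is over the rack's middle, so I lower it.

Request:
step_arm(moves=[{"xyz": [0,-0.0015,0.0035],"dr": [0,0,0],"claw": 0.0},{"xyz": [0,-0.006,0.0135],"dr": [0,0,0],"claw": 0.0},{"xyz": [0,-0.0125,0.028],"dr": [0,0,0],"claw": 0.0},{"xyz": [0,-0.0205,0.046],"dr": [0,0,0],"claw": 0.0},{"xyz": [0,-0.0275,0.062],"dr": [0,0,0],"claw": 0.0},{"xyz": [0,-0.0335,0.0755],"dr": [0,0,0],"claw": 0.0},{"xyz": [0,-0.038,0.0855],"dr": [0,0,0],"claw": 0.0},{"xyz": [0,-0.04,0.09],"dr": [0,0,0],"claw": 0.0}])

```text
time: 22.5
ee_pos: [446.3, -306.7, 197.9]
tool_rot: [0.18, 0.847, 0.49, 0.103]
wrist_force: [-0.7, -0.1, -6.3]
gripper_width: 0.15
gripper_force: 109.6
```

Request:
step_arm(moves=[{"xyz": [0,-0.0012,0.003],"dr": [0,0,0],"claw": 0.0},{"xyz": [0,-0.0028,0.0063],"dr": [0,0,0],"claw": 0.0},{"xyz": [0,-0.0042,0.0095],"dr": [0,0,0],"claw": 0.0},{"xyz": [0,-0.0056,0.0127],"dr": [0,0,0],"claw": 0.0},{"xyz": [0,-0.007,0.016],"dr": [0,0,0],"claw": 0.0},{"xyz": [0,-0.0085,0.019],"dr": [0,0,0],"claw": 0.0},{"xyz": [0,-0.01,0.0222],"dr": [0,0,0],"claw": 0.0},{"xyz": [0,-0.011,0.025],"dr": [0,0,0],"claw": 0.0}])

```text
time: 23.5
ee_pos: [448.0, -308.0, 172.6]
tool_rot: [0.182, 0.847, 0.489, 0.105]
wrist_force: [-0.3, -0.3, -2.4]
gripper_width: 0.147
gripper_force: 110.3
```

Run:
```python
from h import *
s=sense();print(s["wrist_force"],s["wrist_torque"],s["joints"],corner(s),s["ee_pos"],Rq(s["tool_rot"]).as_matrix()[:,2])
c=corner(s)
plan(c+[0,0,-14],-30,24)
```

```text
[-0.29945549 -0.34512547 -2.35126592] [ 0.27450566  0.55788381 -0.01340224] [-0.39474136  0.13535358  1.02274514  2.23635743 -0.35415725  0.43355848
  0.3685635 ] [ 485.88447044 -329.91808202   75.20069298] [ 447.99346195 -308.02509813  172.62352774] [ 0.35478472 -0.20499049 -0.91219883]
from [ 485.9 -329.9   75.2] -29.96 24.19
{"xyz": [-0.0, -0.0002, 0.0005], "dr": [0.0, 0.0, 0.0], "claw": 0.0}
{"xyz": [-0.0, -0.0008, 0.002], "dr": [0.001, 0.0, 0.0], "claw": 0.0}
{"xyz": [-0.0, -0.0017, 0.004], "dr": [0.001, 0.0, 0.0], "claw": 0.0}
{"xyz": [-0.0, -0.0027, 0.0064], "dr": [0.002, 0.0, 0.0], "claw": 0.0}
{"xyz": [-0.0, -0.0037, 0.0087], "dr": [0.002, 0.0, 0.001], "claw": 0.0}
{"xyz": [-0.0, -0.0045, 0.0108], "dr": [0.003, 0.0, 0.001], "claw": 0.0}
{"xyz": [-0.0, -0.0052, 0.0122], "dr": [0.003, 0.0, 0.001], "claw": 0.0}
{"xyz": [-0.0, -0.0054, 0.0128], "dr": [0.003, 0.0, 0.001], "claw": 0.0}
```

The force fell to 2.3 N, so the lid rests on the rack. I lower the hook clear while standing it up, then draw it back.

Run:
```python
from h import *
c=corner()
plan([485.2,-329.7,63],-30,12)
```

```text
from [ 485.9 -329.9   75.2] -29.96 24.19
{"xyz": [-0.0, 0.0007, 0.0005], "dr": [0.009, 0.0, 0.0], "claw": 0.0}
{"xyz": [-0.0001, 0.0027, 0.0018], "dr": [0.033, 0.0, 0.0], "claw": 0.0}
{"xyz": [-0.0001, 0.0054, 0.0037], "dr": [0.067, 0.0, 0.0], "claw": 0.0}
{"xyz": [-0.0001, 0.0085, 0.006], "dr": [0.106, 0.0, 0.0], "claw": 0.0}
{"xyz": [-0.0001, 0.0116, 0.0085], "dr": [0.145, 0.0, 0.001], "claw": 0.0}
{"xyz": [-0.0002, 0.0143, 0.0109], "dr": [0.179, 0.0, 0.001], "claw": 0.0}
{"xyz": [-0.0002, 0.0162, 0.0126], "dr": [0.204, 0.0, 0.001], "claw": 0.0}
{"xyz": [-0.0002, 0.0169, 0.0132], "dr": [0.213, 0.0, 0.001], "claw": 0.0}
```

Request:
step_arm(moves=[{"xyz": [0,-0.001,0.002],"dr": [0,0,0],"claw": 0.0},{"xyz": [0,-0.002,0.005],"dr": [0,0,0],"claw": 0.0},{"xyz": [0,-0.001,0.008],"dr": [0.02,0,0],"claw": 0.0},{"xyz": [0,0.003,0.01],"dr": [0.065,0,0],"claw": 0.0},{"xyz": [0,0.008,0.0112],"dr": [0.12,0,0],"claw": 0.0},{"xyz": [0,0.013,0.0122],"dr": [0.17,0,0],"claw": 0.0},{"xyz": [0,0.016,0.013],"dr": [0.203,0,0.001],"claw": 0.0},{"xyz": [0,0.017,0.0132],"dr": [0.213,0,0.001],"claw": 0.0}])

```text
time: 24.5
ee_pos: [466.1, -318.2, 166.8]
tool_rot: [0.09, 0.861, 0.498, 0.051]
wrist_force: [-0.3, 0.1, -2.4]
gripper_width: 0.148
gripper_force: 110.3
```

Run:
```python
from h import *
s=sense();print(s["wrist_force"],s["wrist_torque"],s["joints"],corner(s),s["ee_pos"])
c=corner(s)
plan([c[0]-60*np.cos(np.radians(30)),c[1]+30,65],-30,10)
```

```text
[-0.27586057  0.07961905 -2.40875384] [0.15302971 0.27319417 0.016006  ] [-0.25653506  0.32007687  0.96377264  2.03756289 -0.42815035  0.75118918
  0.42370154] [ 484.99702692 -329.27899871   62.25071419] [ 466.07962622 -318.23599011  166.78025026]
from [ 485.  -329.3   62.3] -29.97 11.84
{"xyz": [-0.0001, -0.0024, -0.0006], "dr": [0.001, 0.001, 0.0], "claw": 0.0}
{"xyz": [-0.0001, -0.0086, -0.0023], "dr": [0.005, 0.001, 0.0], "claw": 0.0}
{"xyz": [-0.0001, -0.0173, -0.0047], "dr": [0.01, 0.001, 0.0], "claw": 0.0}
{"xyz": [-0.0001, -0.0274, -0.0075], "dr": [0.016, 0.001, 0.0], "claw": 0.0}
{"xyz": [-0.0001, -0.0374, -0.0102], "dr": [0.022, 0.001, 0.001], "claw": 0.0}
{"xyz": [-0.0001, -0.0462, -0.0126], "dr": [0.027, 0.001, 0.001], "claw": 0.0}
{"xyz": [-0.0001, -0.0524, -0.0143], "dr": [0.031, 0.001, 0.001], "claw": 0.0}
{"xyz": [-0.0001, -0.0547, -0.0149], "dr": [0.032, 0.001, 0.001], "claw": 0.0}
```

Request:
step_arm(moves=[{"xyz": [0,-0.0024,-0.0005],"dr": [0.001,0,0],"claw": 0.0},{"xyz": [0,-0.0086,-0.0018],"dr": [0.005,0,0],"claw": 0.0},{"xyz": [0,-0.0173,-0.004],"dr": [0.01,0,0],"claw": 0.0},{"xyz": [0,-0.0274,-0.0065],"dr": [0.016,0,0],"claw": 0.0},{"xyz": [0,-0.0374,-0.0095],"dr": [0.022,0,0],"claw": 0.0},{"xyz": [0,-0.0462,-0.012],"dr": [0.027,0,0.001],"claw": 0.0},{"xyz": [0,-0.0524,-0.014],"dr": [0.031,0,0.001],"claw": 0.0},{"xyz": [0,-0.0547,-0.0149],"dr": [0.032,0,0.001],"claw": 0.0}])

```text
time: 25.5
ee_pos: [415.9, -289.1, 170.2]
tool_rot: [0.075, 0.863, 0.498, 0.044]
wrist_force: [-0.5, 0.5, -1.7]
gripper_width: 0.147
gripper_force: 110.3
```

Run:
```python
from h import *
s=sense();print(s["wrist_force"],s["wrist_torque"],s["joints"],corner(s),s["ee_pos"])
T=get_calibration("top");im=snapshot("top")
from scipy.optimize import least_squares
for n in ("lid_loop","lid"):
  for d in trace("top",n)[:2]:
    m=cv2.morphologyEx(d["region"].astype(np.uint8),cv2.MORPH_OPEN,np.ones((3,3)))
    ct=max(cv2.findContours(m,cv2.RETR_EXTERNAL,cv2.CHAIN_APPROX_NONE)[0],key=cv2.contourArea)[:,0]
    P=np.array([plane(T,(q[1],q[0]),30)[:2] for q in ct[::2]])
    r=least_squares(lambda v:np.hypot(P[:,0]-v[0],P[:,1]-v[1])-99,[493,-335],loss="soft_l1",f_scale=3)
    print(n,d["score"],m.sum(),"lid circle",r.x,np.median(abs(r.fun)))
# lift 250 straight and go upright
c=corner(s);plan([c[0],c[1],210],-30,0,ncalls=2)
```

```text
[-0.51282406  0.53419401 -1.74235484] [ 0.12713132  0.16783334 -0.07478464] [-0.37937452  0.21013269  1.04923774  2.13054948 -0.30006343  0.75147556
  0.32429227] [ 431.96793398 -298.32416269   65.03928054] [ 415.88625569 -289.09457239  170.21738799]
lid_loop 0.64 2237 lid circle [ 501.2546426  -335.40135271] 2.5685507069516973
lid_loop 0.46 1298 lid circle [732.76793953 226.8290632 ] 22.57820525191414
lid 0.59 2292 lid circle [ 501.72185844 -334.68040571] 2.2865561001558348
from [ 432.3 -298.6   65.1] -30.05 10.01
{"xyz": [0.0, 0.0005, -0.0016], "dr": [0.002, -0.0, -0.0], "claw": 0.0}
{"xyz": [0.0, 0.0019, -0.0061], "dr": [0.008, -0.0, -0.0], "claw": 0.0}
{"xyz": [0.0, 0.004, -0.0132], "dr": [0.016, -0.0, -0.0], "claw": 0.0}
{"xyz": [0.0, 0.0068, -0.0223], "dr": [0.027, -0.0, -0.0], "claw": 0.0}
{"xyz": [0.0001, 0.0101, -0.033], "dr": [0.041, -0.0, -0.0], "claw": 0.0}
{"xyz": [0.0001, 0.0137, -0.045], "dr": [0.055, -0.0, -0.0], "claw": 0.0}
{"xyz": [0.0001, 0.0176, -0.0578], "dr": [0.071, -0.0, -0.0], "claw": 0.0}
{"xyz": [0.0001, 0.0217, -0.071], "dr": [0.087, -0.0, -0.0], "claw": 0.0}
```

The lid is measured at (501,-335), about 8 mm from the rack's centre, and the lifter is free. I raise it upright and head for the stand.

Request:
step_arm(moves=[{"xyz": [0,0.003,-0.01],"dr": [0.01,0,0],"claw": 0.0},{"xyz": [0,0.008,-0.027],"dr": [0.03,0,0],"claw": 0.0},{"xyz": [0,0.0145,-0.047],"dr": [0.055,0,0],"claw": 0.0},{"xyz": [0,0.0215,-0.07],"dr": [0.087,0,0],"claw": 0.0},{"xyz": [0,0.029,-0.094],"dr": [0.117,0,0],"claw": 0.0},{"xyz": [0,0.036,-0.117],"dr": [0.145,0,0],"claw": 0.0},{"xyz": [0,0.041,-0.134],"dr": [0.165,0,0],"claw": 0.0},{"xyz": [0,0.0437,-0.141],"dr": [0.175,0,0],"claw": 0.0}])

```text
time: 26.65
ee_pos: [433.0, -299.5, 318.0]
tool_rot: [0.001, 0.866, 0.5, 0.0]
wrist_force: [-0.1, 0.4, -1.7]
gripper_width: 0.146
gripper_force: 110.3
```

Run:
```python
from h import *
s=sense();print(s["wrist_force"],s["joints"],corner(s),s["ee_pos"])
print("mid"),plan([480,0,222],-12,0)
```

```text
[-0.08316365  0.40830065 -1.70398672] [-0.39594883  0.20991014  1.10579077  1.76470976 -0.1951014   1.28548167
  0.23147576] [ 433.06646856 -299.57356972  211.21128589] [ 432.97200645 -299.46284385  318.01118672]
mid
from [ 433.1 -299.6  211.2] -30.06 0.08
{"xyz": [0.0121, -0.0047, -0.0005], "dr": [-0.0, 0.0, -0.014], "claw": 0.0}
{"xyz": [0.0441, -0.0171, -0.0017], "dr": [0.0, 0.001, -0.049], "claw": 0.0}
{"xyz": [0.0894, -0.0346, -0.0035], "dr": [0.0, 0.001, -0.1], "claw": 0.0}
{"xyz": [0.1413, -0.0547, -0.0055], "dr": [0.001, 0.001, -0.158], "claw": 0.0}
{"xyz": [0.1932, -0.0747, -0.0076], "dr": [0.001, 0.001, -0.216], "claw": 0.0}
{"xyz": [0.2385, -0.0922, -0.0093], "dr": [0.001, 0.001, -0.266], "claw": 0.0}
{"xyz": [0.2706, -0.1046, -0.0106], "dr": [0.001, 0.001, -0.302], "claw": 0.0}
{"xyz": [0.2827, -0.1093, -0.0111], "dr": [0.001, 0.001, -0.315], "claw": 0.0}
```

Request:
step_arm(moves=[{"xyz": [0.015,-0.006,-0.001],"dr": [0,0,-0.017],"claw": 0.0},{"xyz": [0.05,-0.019,-0.002],"dr": [0,0,-0.055],"claw": 0.0},{"xyz": [0.093,-0.036,-0.004],"dr": [0,0,-0.104],"claw": 0.0},{"xyz": [0.14,-0.054,-0.006],"dr": [0,0,-0.157],"claw": 0.0},{"xyz": [0.187,-0.072,-0.008],"dr": [0,0,-0.21],"claw": 0.0},{"xyz": [0.232,-0.09,-0.01],"dr": [0,0,-0.26],"claw": 0.0},{"xyz": [0.266,-0.103,-0.011],"dr": [0,0,-0.298],"claw": 0.0},{"xyz": [0.283,-0.109,-0.011],"dr": [0,0,-0.315],"claw": 0.0}])

```text
time: 27.65
ee_pos: [479.8, 2.6, 327.5]
tool_rot: [-0.0, 0.776, 0.63, -0.0]
wrist_force: [-0.1, -0.4, -1.3]
gripper_width: 0.15
gripper_force: 110.3
```

Run:
```python
from h import *
s=sense();print(s["wrist_force"],s["joints"],corner(s),s["ee_pos"])
plan([486.2,335.4,222],5,0)
```

```text
[-0.07857636 -0.35525294 -1.29216257] [-0.91526462  0.03157997  0.86247651  1.83415299 -0.02476231  1.28787606
 -0.25279412] [479.67064957   2.56614353 220.66220372] [479.76574471   2.59303347 327.462158  ]
from [479.7   2.6 220.7] -11.84 0.05
{"xyz": [0.014, -0.0028, -0.0001], "dr": [-0.002, 0.0, -0.013], "claw": 0.0}
{"xyz": [0.0511, -0.0098, -0.0002], "dr": [-0.002, 0.0, -0.046], "claw": 0.0}
{"xyz": [0.1034, -0.0197, -0.0005], "dr": [-0.001, 0.0, -0.093], "claw": 0.0}
{"xyz": [0.1635, -0.0311, -0.0007], "dr": [-0.001, 0.0, -0.147], "claw": 0.0}
{"xyz": [0.2235, -0.0424, -0.001], "dr": [-0.001, 0.0, -0.201], "claw": 0.0}
{"xyz": [0.2759, -0.0523, -0.0012], "dr": [-0.001, 0.0, -0.248], "claw": 0.0}
{"xyz": [0.313, -0.0593, -0.0014], "dr": [-0.001, 0.0, -0.281], "claw": 0.0}
{"xyz": [0.327, -0.062, -0.0014], "dr": [-0.001, 0.0, -0.294], "claw": 0.0}
```

Request:
step_arm(moves=[{"xyz": [0.02,-0.004,-0.005],"dr": [0,0,-0.018],"claw": 0.0},{"xyz": [0.06,-0.011,-0.009],"dr": [0,0,-0.054],"claw": 0.0},{"xyz": [0.11,-0.021,-0.01],"dr": [0,0,-0.1],"claw": 0.0},{"xyz": [0.164,-0.031,-0.01],"dr": [0,0,-0.147],"claw": 0.0},{"xyz": [0.218,-0.041,-0.01],"dr": [0,0,-0.196],"claw": 0.0},{"xyz": [0.27,-0.051,-0.01],"dr": [0,0,-0.243],"claw": 0.0},{"xyz": [0.31,-0.059,-0.01],"dr": [0,0,-0.279],"claw": 0.0},{"xyz": [0.327,-0.062,-0.01],"dr": [0,0,-0.294],"claw": 0.0}])

```text
time: 28.65
ee_pos: [486.6, 335.8, 337.3]
tool_rot: [-0.0, 0.676, 0.737, -0.001]
wrist_force: [-0.0, -1.0, -2.1]
gripper_width: 0.144
gripper_force: 110.3
```

Run:
```python
from h import *
s=sense();print(s["time"],s["wrist_force"],s["joints"],corner(s),s["ee_pos"])
# current grip tilt seen by wrist cam
c=get_calibration("wrist");im=snapshot("wrist");st,ce,m=orange(im,np.s_[0:480,200:460]);P=[]
for y in (st[1]+5,st[1]+25):
    xs=np.where(m[y])[0];print(y,xs.min(),xs.max(),end=" ")
print(st)
Rt=Rq(s["tool_rot"]);print([proj(c,s["ee_pos"]+Rt.apply([x,0,-31.2])) for x in (60,-60)])
print(cmd([486.2,335.5,200],pose(np.radians(5),0)))
```

```text
28.65 [-0.00783856 -0.98218253 -2.10438585] [-1.16452024  0.26944811  0.63087979  1.57721078 -0.16156627  1.34895619
 -0.42799267] [486.46512003 335.72602255 230.48038918] [486.56375488 335.79894301 337.28031874]
186 302 350 206 302 349 [ 302  181   49  169 6911]
[array([177.25866206, 327.33839482]), array([444.2106118 , 327.30778529])]
(array([-0.0015, -0.0004,  0.1372]), array([-0.0005, -0.0001,  0.001 ]))
```

Request:
step_arm(moves=[{"xyz": [0,0,0.01],"dr": [0,0,0],"claw": 0.0},{"xyz": [-0.0005,0,0.03],"dr": [0,0,0],"claw": 0.0},{"xyz": [-0.0005,0,0.056],"dr": [0,0,0],"claw": 0.0},{"xyz": [-0.0005,0,0.084],"dr": [0,0,0],"claw": 0.0},{"xyz": [-0.0005,0,0.112],"dr": [0,0,0],"claw": 0.0},{"xyz": [-0.0005,0,0.136],"dr": [0,0,0],"claw": 0.0},{"xyz": [-0.0005,0,0.154],"dr": [0,0,0],"claw": 0.0},{"xyz": [-0.0005,0,0.162],"dr": [0,0,0],"claw": 0.0}])

```text
time: 29.7
ee_pos: [486.9, 331.6, 175.0]
tool_rot: [-0.0, 0.677, 0.736, -0.001]
wrist_force: [-0.4, -0.0, -1.8]
gripper_width: 0.147
gripper_force: 110.3
```

Request:
step_arm(moves=[{"xyz": [0,0,0.004],"dr": [0,0,0],"claw": 0.0},{"xyz": [0,0,0.008],"dr": [0,0,0],"claw": 0.0},{"xyz": [0,0,0.012],"dr": [0,0,0],"claw": 0.0},{"xyz": [0,0,0.016],"dr": [0,0,0],"claw": 0.0},{"xyz": [0,0,0.019],"dr": [0,0,0],"claw": 0.0},{"xyz": [0,0,0.021],"dr": [0,0,0],"claw": 0.0},{"xyz": [0,0,0.022],"dr": [0,0,0],"claw": 0.0},{"xyz": [0,0,0.022],"dr": [0,0,0],"claw": 0.0}])

```text
time: 30.7
ee_pos: [486.9, 333.2, 153.8]
tool_rot: [-0.0, 0.677, 0.736, 0.0]
wrist_force: [-0.4, 0.4, -2.0]
gripper_width: 0.147
gripper_force: 110.3
```

Request:
step_arm(moves=[{"xyz": [0.001,0,0.0005],"dr": [0,0,0],"claw": 0.0},{"xyz": [0.002,0,0.001],"dr": [0,0,0],"claw": 0.0},{"xyz": [0.002,-0.0005,0.0015],"dr": [0,0,0],"claw": 0.0},{"xyz": [0.002,-0.0005,0.002],"dr": [0,0,0],"claw": 0.0},{"xyz": [0.002,-0.0005,0.0025],"dr": [0,0,0],"claw": 0.0},{"xyz": [0.002,-0.0005,0.003],"dr": [0,0,0],"claw": 0.0},{"xyz": [0.002,-0.0005,0.003],"dr": [0,0,0],"claw": 0.0},{"xyz": [0.002,-0.0005,0.003],"dr": [0,0,0],"claw": 0.0}])

```text
time: 31.7
ee_pos: [486.1, 335.3, 151.9]
tool_rot: [-0.001, 0.677, 0.736, 0.0]
wrist_force: [-2.5, -0.2, 7.0]
gripper_width: 0.15
gripper_force: 111.7
```

Contact: +7 N and the same height as at the pick. I release slowly, then rise.

Request:
step_arm(moves=[{"xyz": [0,0,-0.0005],"dr": [0,0,0],"claw": 0.012},{"xyz": [0,0,-0.0005],"dr": [0,0,0],"claw": 0.018},{"xyz": [0,0,-0.0005],"dr": [0,0,0],"claw": 0.024},{"xyz": [0,0,-0.0005],"dr": [0,0,0],"claw": 0.035},{"xyz": [0,0,-0.0005],"dr": [0,0,0],"claw": 0.05},{"xyz": [0,0,-0.0005],"dr": [0,0,0],"claw": 0.07},{"xyz": [0,0,-0.0005],"dr": [0,0,0],"claw": 0.085},{"xyz": [0,0,-0.0005],"dr": [0,0,0],"claw": 0.085}], force=20)

```text
time: 32.7
ee_pos: [486.2, 335.2, 151.3]
tool_rot: [-0.0, 0.677, 0.736, 0.0]
wrist_force: [-0.4, 0.7, 0.0]
gripper_width: 0.996
gripper_force: 0.0
```

Request:
step_arm(moves=[{"xyz": [0,0,-0.003],"dr": [0,0,0],"claw": 0.085},{"xyz": [0,0,-0.012],"dr": [0,0,0],"claw": 0.085},{"xyz": [0,0,-0.025],"dr": [0,0,0],"claw": 0.085},{"xyz": [0,0,-0.04],"dr": [0,0,0],"claw": 0.085},{"xyz": [0,0,-0.055],"dr": [0,0,0],"claw": 0.085},{"xyz": [0,0,-0.068],"dr": [0,0,0],"claw": 0.085},{"xyz": [0,0,-0.077],"dr": [0,0,0],"claw": 0.085},{"xyz": [0,0,-0.079],"dr": [0,0,0],"claw": 0.085}])

```text
time: 33.7
ee_pos: [486.4, 335.2, 231.0]
tool_rot: [-0.0, 0.677, 0.736, 0.0]
wrist_force: [-1.2, -0.2, -0.5]
gripper_width: 0.993
gripper_force: 0.0
```

Run:
```python
from h import *
s=sense();c=get_calibration("wrist");im=snapshot("wrist");cv2.imwrite("pics/w9.png",im[:,:,::-1])
st,ce,m=orange(im,np.s_[0:480,200:460]);print(st,ce,s["ee_pos"],s["gripper_width"],s["wrist_force"])
P=[]
for y in (st[1]+5,st[1]+st[3]-6):
    xs=np.where(m[y])[0];print(y,xs.min(),xs.max());P.append(plane(c,(y,xs.mean()),183))
print(P,(P[0]+P[1])/2)
for e in (st[1],st[1]+st[3]-1): print(plane(c,(e,327),183))
T=get_calibration("top");im=snapshot("top");cv2.imwrite("pics/top9.png",im[:,:,::-1])
from scipy.optimize import least_squares
for n in ("lid_loop","lid"):
  for d in trace("top",n)[:1]:
    mm=cv2.morphologyEx(d["region"].astype(np.uint8),cv2.MORPH_OPEN,np.ones((3,3)))
    ct=max(cv2.findContours(mm,cv2.RETR_EXTERNAL,cv2.CHAIN_APPROX_NONE)[0],key=cv2.contourArea)[:,0]
    Q=np.array([plane(T,(q[1],q[0]),30)[:2] for q in ct[::2]])
    r=least_squares(lambda v:np.hypot(Q[:,0]-v[0],Q[:,1]-v[1])-99,[493,-335],loss="soft_l1",f_scale=3)
    print(n,d["score"],r.x,np.median(abs(r.fun)))
```

```text
[ 310  156   33  190 5498] [326.07038923 247.32375409] [486.41419141 335.24537748 231.0045267 ] 0.9926185321844128 [-1.15752624 -0.22552735 -0.46422178]
161 310 342
340 313 339
[array([481.28436266, 390.53728596, 183.        ]), array([490.55368652, 279.73789706, 183.        ])] [485.91902459 335.13759151 183.        ]
[481.59776897 393.23384275 183.        ]
[491.48965236 276.14006409 183.        ]
lid_loop 0.73 [ 501.0623104  -333.26828076] 1.0701043434992386
lid 0.67 [ 500.06344746 -334.17979715] 1.5509549278761625
```

```bash
python3 -c "
from plant import *
print(hand_in())"
```

```text
the job is handed in; nothing more can be done
None
```

The job is handed in at about 34 s: the lid lies on the rack about 7 mm from its centre, the lifter hangs within 1 mm of where it started, and no judging result came back.

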